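Put the palm gouges back into the clip rack and lock it

ROBOT

A 7-joint arm with a two-finger parallel gripper is mounted at the origin on the work surface. World frame = base frame: x ahead of the robot, y to its left, z up, the work surface at z = 0. Lengths are in m, angles in rad, forces in N, time in s.
With the tool pointing down it reaches from about 0.425 to 1.025 m from the base axis. Payload 9.4 kg.
Tool frame: the origin (TCP) lies midway between the tips of the shut fingers; the grasp point (between the pads) lies 19 mm behind it (r.grasp_offset is the distance from the TCP to the grasp point, in m); x points along the fingers, y is the direction in which the jaws open and shut, and the axes are right-handed (so a half turn about x gives the same grasp; the last joint's range is limited). The gripper opens to 85 mm and grips with 20 to 120 N. Pads are 22 mm wide; open, the fingers measure 114 mm over their backs; the gripper's body (76 mm by 85 mm) begins 54 mm behind the grasp point. The pads swing forward as they close: fully open they stand 13 mm farther back than shut.
Start: joints at [1.137, 0.599, -0.003, 1.599, 0.002, 0.943, -0.08], TCP at [0.253, -0.679, 0.231] pointing down, gripper open.
Joint ranges: [-2.57, 2.57], [-0.35, 1.97], [-1.29, 1.29], [0.11, 2.56], [-1.05, 4.19], [0.11, 1.86], [-2.63, 2.63]. Speed limits (rad/s): [2.22, 2.22, 3.01, 3.01, 3.14, 3.14, 3.14].

INTERFACE

Orientations are given as a unit quaternion [w, x, y, z].
In Python, from station import sensors, get_image, get_calibration, workorder, r gives the robot as it stands.
- The arm moves only by the tool carry_out, never from a script. Its argument "commands" is a list of rows, each an object with "slide": the shift along the world's x, y, z in cm, a list of three; "turn": the turn, a rotation vector about the world's x, y, z in degrees, a list of three; "claw": the gripper command: -1 is shut, 1 is fully open, values between are in proportion. In form: [{"slide": [tx, ty, tz], "turn": [rx, ry, rz], "claw": claw}, ...]. A call has 1 to 10 rows; each row shifts and turns the commanded pose from where the row before left it; what a row does not reach is not made up. A row lasts 1/12 s, in which the tool goes at most 41.7 mm and 7.16 degrees, less where a joint would pass 70% of its speed; a pose out of reach is approached as far as the arm can. A call is refused whole if a number of a shift passes 4.17 or a number of a turn 7.16, either way. A call with a gripper value outside its range is refused whole. The fingers move at their own pace and stop on an object; "force" is the grip in N (left out, the last holds). Time passes only in rows, so rows that do not move let the fingers close. It gives the time, the measured TCP pose, the force and the opening at its end, in the units of the state.
- sensors.state(): the state, without advancing time (a new reading comes with each control period).
- get_image(name): name is "side" or "top" or "wrist"; returns the picture (384x512x3 uint8, red, green, blue); there is no depth.
- get_calibration(name): a dict with "camera_matrix" (3x3 intrinsics, pixels), "world_from_camera" (4x4, takes a point from camera to world coordinates). Camera axes: x right, y up, looking along -z (the intrinsics and any distortion apply to the point x, -y, -z); pixel columns grow to the right and rows downward; lengths in m; the calibration is good to about 2 mm. A picture is of the moment at which its call begins: read the wrist's pose just before it. get_calibration takes no time and is no camera call; for the wrist camera it gives the pose at the moment of the call.
- workorder.sign_off(): hands the job in, once; it reports no verdict.
The state is a dict: "time": time; "joints": joint angles; "joint_velocities": joint speeds; "tau": joint torques, N m; "position": TCP position; "eef_rot": TCP orientation; "wrist_force": force on the tool from outside, world axes, zero at the start; "ft_torque": the same for the moment, N m; "width": finger opening in m.
Only numpy, scipy, OpenCV 4.12 (cv2) and the standard library are available. Lean on these libraries where they do the work, as an engineer would, in place of code of your own. Each camera call takes 0.05 s, during which the arm holds its last target.

TASK

Slide the rack's lock comb fully open, then lay every gouge that is on the bench into a clip place of its own, handle centred between its clips and all blades pointing towards the comb, and press each down gently until it snaps fully home on its seat; stop pushing then, do not ram it. When all are in, slide the comb fully back so that its teeth lock the blades, and leave the other things on the bench where they are.

Things in the scene. Friction and masses are not known exactly. Their poses are not given: they have to be found in the camera images.
- rack: Clip rack fixed on the bench: wooden board 225 (x) x 305 (y) x 8 mm with five clip places side by side, 55 mm apart in y. Origin on the bench under their middle; the board reaches from x = -65 to +160 mm. x points from the open side, where the handles' butts go, to the aluminium lock comb. Tops above the bench: clips 61 mm, comb 57 mm, its tab 93 mm.
- slot1 (a point): Clip place 1 (y = -110 mm in the rack): where the centre of a snapped-in handle lies, 42 mm above the bench; x runs along the handle towards the blade. Any gouge may go in any place. Each place has two pairs of sprung steel lips, at x = -35 and +35 mm, 20 mm long; the 50 mm between the pairs is open down to the board for the fingers.
- slot2 (a point): Clip place 2 (y = -55 mm), the same. The lips stand 13 mm apart, 49 mm above the bench, and give way sideways: a handle laid on them rests with its centre 58 mm above the bench, self-centring within about 6 mm.
- slot3 (a point): Clip place 3 (y = 0), the same. Pushed straight down, a handle meets a peak of roughly 10 to 13 N while its centre goes from 58 to 49 mm above the bench, then drops by itself to 42 mm, on the seats, and stays held.
- slot4 (a point): Clip place 4 (y = +55 mm), the same.
- slot5 (a point): Clip place 5 (y = +110 mm), the same.
- seats: The two wooden seat rails of the rack, running under the lips of all places, 14 mm wide at the rack's x = -35 and +35 mm, tops 32 mm above the bench; same origin and axes as the rack.
- comb_tab (a point): Grip point of the upright black tab on the lock comb: 18 mm (x) by 14 mm (y), from 57 to 93 mm above the bench, this point at 81 mm. It moves with the comb; axes as the rack. The comb's five teeth (18 mm wide, underside 51 mm above the bench, x = 98 to 132 mm in the rack) lie over the blade ends of the places when locked.
- comb (a joint): Slide of the lock comb (m): 0 = locked, teeth over the blades; it grows towards the rack's -y up to 0.0275 = unlocked, teeth midway between the places, so that blades can go down past them. About 2 N of friction; it stays where left.
- gouge1_mid (a point): Centre of the handle of a palm gouge: plain wooden handle 20 mm in diameter, 110 mm long (55 mm each way), then a square steel bolster 20 x 20 x 10 mm that keeps it from rolling, then a steel blade 8 mm thick. Whole tool 170 mm, 90 g, balanced near here. x points along the tool towards the blade's tip. Lying on the bench its centre is 10 mm up. It may be absent.
- gouge1_tip (a point): Blade tip of the same gouge, 115 mm from the handle's centre along x.
- gouge2_mid (a point): Centre of the handle of a palm gouge: plain wooden handle 20 mm in diameter, 110 mm long (55 mm each way), then a square steel bolster 20 x 20 x 10 mm that keeps it from rolling, then a steel blade 8 mm thick. Whole tool 170 mm, 90 g, balanced near here. x points along the tool towards the blade's tip. Lying on the bench its centre is 10 mm up. It may be absent.
- gouge2_tip (a point): Blade tip of the same gouge, 115 mm from the handle's centre along x.
- gouge3_mid (a point): Centre of the handle of a palm gouge: plain wooden handle 20 mm in diameter, 110 mm long (55 mm each way), then a square steel bolster 20 x 20 x 10 mm that keeps it from rolling, then a steel blade 8 mm thick. Whole tool 170 mm, 90 g, balanced near here. x points along the tool towards the blade's tip. Lying on the bench its centre is 10 mm up. It may be absent.
- gouge3_tip (a point): Blade tip of the same gouge, 115 mm from the handle's centre along x.
- gouge4_mid (a point): Centre of the handle of a palm gouge: plain wooden handle 20 mm in diameter, 110 mm long (55 mm each way), then a square steel bolster 20 x 20 x 10 mm that keeps it from rolling, then a steel blade 8 mm thick. Whole tool 170 mm, 90 g, balanced near here. x points along the tool towards the blade's tip. Lying on the bench its centre is 10 mm up. It may be absent.
- gouge4_tip (a point): Blade tip of the same gouge, 115 mm from the handle's centre along x.
- gouge5_mid (a point): Centre of the handle of a palm gouge: plain wooden handle 20 mm in diameter, 110 mm long (55 mm each way), then a square steel bolster 20 x 20 x 10 mm that keeps it from rolling, then a steel blade 8 mm thick. Whole tool 170 mm, 90 g, balanced near here. x points along the tool towards the blade's tip. Lying on the bench its centre is 10 mm up. It may be absent.
- gouge5_tip (a point): Blade tip of the same gouge, 115 mm from the handle's centre along x.
- jar: Bystander: small amber glass jar with steel cap, 48 mm across, 55 mm high, standing among the gouges. Origin at its underside.
- sander: Bystander: cork sanding block with wooden grip, 110 x 65 x 42 mm. Origin at its underside.
- offcut: Bystander: dark wooden offcut 130 x 50 x 35 mm. Origin at its underside.
- tape: Bystander: grey tape measure 60 x 35 x 60 mm. Origin at its underside.
Mind the look-alikes: they are no part of the job. What is shaped like the part that bears gouge3_mid but pink is not meant.

How it is judged:
On the way, in this order (a step that is already met when the one before it is completed fails the run):
1. the lock comb is slid open (at least 24 of its 27.5 mm) (value of joint comb above 0.024 m), for 0.2 s.
2. with the comb still open, every gouge present is snapped home in a clip place, blade towards the comb (((x of gouge1_mid in the frame of slot1 between -0.012 and 0.012 m and y of gouge1_mid in the frame of slot1 between -0.005 and 0.005 m and z of gouge1_mid in the frame of slot1 between -0.005 and 0.005 m and x of gouge1_tip in the frame of slot1 above 0.09 m and angle between the x axis of gouge1_mid and the x axis of slot1, either way round below 0.12 rad) or (x of gouge1_mid in the frame of slot2 between -0.012 and 0.012 m and y of gouge1_mid in the frame of slot2 between -0.005 and 0.005 m and z of gouge1_mid in the frame of slot2 between -0.005 and 0.005 m and x of gouge1_tip in the frame of slot2 above 0.09 m and angle between the x axis of gouge1_mid and the x axis of slot2, either way round below 0.12 rad) or (x of gouge1_mid in the frame of slot3 between -0.012 and 0.012 m and y of gouge1_mid in the frame of slot3 between -0.005 and 0.005 m and z of gouge1_mid in the frame of slot3 between -0.005 and 0.005 m and x of gouge1_tip in the frame of slot3 above 0.09 m and angle between the x axis of gouge1_mid and the x axis of slot3, either way round below 0.12 rad) or (x of gouge1_mid in the frame of slot4 between -0.012 and 0.012 m and y of gouge1_mid in the frame of slot4 between -0.005 and 0.005 m and z of gouge1_mid in the frame of slot4 between -0.005 and 0.005 m and x of gouge1_tip in the frame of slot4 above 0.09 m and angle between the x axis of gouge1_mid and the x axis of slot4, either way round below 0.12 rad) or (x of gouge1_mid in the frame of slot5 between -0.012 and 0.012 m and y of gouge1_mid in the frame of slot5 between -0.005 and 0.005 m and z of gouge1_mid in the frame of slot5 between -0.005 and 0.005 m and x of gouge1_tip in the frame of slot5 above 0.09 m and angle between the x axis of gouge1_mid and the x axis of slot5, either way round below 0.12 rad)) and ((x of gouge2_mid in the frame of slot1 between -0.012 and 0.012 m and y of gouge2_mid in the frame of slot1 between -0.005 and 0.005 m and z of gouge2_mid in the frame of slot1 between -0.005 and 0.005 m and x of gouge2_tip in the frame of slot1 above 0.09 m and angle between the x axis of gouge2_mid and the x axis of slot1, either way round below 0.12 rad) or (x of gouge2_mid in the frame of slot2 between -0.012 and 0.012 m and y of gouge2_mid in the frame of slot2 between -0.005 and 0.005 m and z of gouge2_mid in the frame of slot2 between -0.005 and 0.005 m and x of gouge2_tip in the frame of slot2 above 0.09 m and angle between the x axis of gouge2_mid and the x axis of slot2, either way round below 0.12 rad) or (x of gouge2_mid in the frame of slot3 between -0.012 and 0.012 m and y of gouge2_mid in the frame of slot3 between -0.005 and 0.005 m and z of gouge2_mid in the frame of slot3 between -0.005 and 0.005 m and x of gouge2_tip in the frame of slot3 above 0.09 m and angle between the x axis of gouge2_mid and the x axis of slot3, either way round below 0.12 rad) or (x of gouge2_mid in the frame of slot4 between -0.012 and 0.012 m and y of gouge2_mid in the frame of slot4 between -0.005 and 0.005 m and z of gouge2_mid in the frame of slot4 between -0.005 and 0.005 m and x of gouge2_tip in the frame of slot4 above 0.09 m and angle between the x axis of gouge2_mid and the x axis of slot4, either way round below 0.12 rad) or (x of gouge2_mid in the frame of slot5 between -0.012 and 0.012 m and y of gouge2_mid in the frame of slot5 between -0.005 and 0.005 m and z of gouge2_mid in the frame of slot5 between -0.005 and 0.005 m and x of gouge2_tip in the frame of slot5 above 0.09 m and angle between the x axis of gouge2_mid and the x axis of slot5, either way round below 0.12 rad)) and ((x of gouge3_mid in the frame of slot1 between -0.012 and 0.012 m and y of gouge3_mid in the frame of slot1 between -0.005 and 0.005 m and z of gouge3_mid in the frame of slot1 between -0.005 and 0.005 m and x of gouge3_tip in the frame of slot1 above 0.09 m and angle between the x axis of gouge3_mid and the x axis of slot1, either way round below 0.12 rad) or (x of gouge3_mid in the frame of slot2 between -0.012 and 0.012 m and y of gouge3_mid in the frame of slot2 between -0.005 and 0.005 m and z of gouge3_mid in the frame of slot2 between -0.005 and 0.005 m and x of gouge3_tip in the frame of slot2 above 0.09 m and angle between the x axis of gouge3_mid and the x axis of slot2, either way round below 0.12 rad) or (x of gouge3_mid in the frame of slot3 between -0.012 and 0.012 m and y of gouge3_mid in the frame of slot3 between -0.005 and 0.005 m and z of gouge3_mid in the frame of slot3 between -0.005 and 0.005 m and x of gouge3_tip in the frame of slot3 above 0.09 m and angle between the x axis of gouge3_mid and the x axis of slot3, either way round below 0.12 rad) or (x of gouge3_mid in the frame of slot4 between -0.012 and 0.012 m and y of gouge3_mid in the frame of slot4 between -0.005 and 0.005 m and z of gouge3_mid in the frame of slot4 between -0.005 and 0.005 m and x of gouge3_tip in the frame of slot4 above 0.09 m and angle between the x axis of gouge3_mid and the x axis of slot4, either way round below 0.12 rad) or (x of gouge3_mid in the frame of slot5 between -0.012 and 0.012 m and y of gouge3_mid in the frame of slot5 between -0.005 and 0.005 m and z of gouge3_mid in the frame of slot5 between -0.005 and 0.005 m and x of gouge3_tip in the frame of slot5 above 0.09 m and angle between the x axis of gouge3_mid and the x axis of slot5, either way round below 0.12 rad)) and ((x of gouge4_mid in the frame of slot1 between -0.012 and 0.012 m and y of gouge4_mid in the frame of slot1 between -0.005 and 0.005 m and z of gouge4_mid in the frame of slot1 between -0.005 and 0.005 m and x of gouge4_tip in the frame of slot1 above 0.09 m and angle between the x axis of gouge4_mid and the x axis of slot1, either way round below 0.12 rad) or (x of gouge4_mid in the frame of slot2 between -0.012 and 0.012 m and y of gouge4_mid in the frame of slot2 between -0.005 and 0.005 m and z of gouge4_mid in the frame of slot2 between -0.005 and 0.005 m and x of gouge4_tip in the frame of slot2 above 0.09 m and angle between the x axis of gouge4_mid and the x axis of slot2, either way round below 0.12 rad) or (x of gouge4_mid in the frame of slot3 between -0.012 and 0.012 m and y of gouge4_mid in the frame of slot3 between -0.005 and 0.005 m and z of gouge4_mid in the frame of slot3 between -0.005 and 0.005 m and x of gouge4_tip in the frame of slot3 above 0.09 m and angle between the x axis of gouge4_mid and the x axis of slot3, either way round below 0.12 rad) or (x of gouge4_mid in the frame of slot4 between -0.012 and 0.012 m and y of gouge4_mid in the frame of slot4 between -0.005 and 0.005 m and z of gouge4_mid in the frame of slot4 between -0.005 and 0.005 m and x of gouge4_tip in the frame of slot4 above 0.09 m and angle between the x axis of gouge4_mid and the x axis of slot4, either way round below 0.12 rad) or (x of gouge4_mid in the frame of slot5 between -0.012 and 0.012 m and y of gouge4_mid in the frame of slot5 between -0.005 and 0.005 m and z of gouge4_mid in the frame of slot5 between -0.005 and 0.005 m and x of gouge4_tip in the frame of slot5 above 0.09 m and angle between the x axis of gouge4_mid and the x axis of slot5, either way round below 0.12 rad)) and ((x of gouge5_mid in the frame of slot1 between -0.012 and 0.012 m and y of gouge5_mid in the frame of slot1 between -0.005 and 0.005 m and z of gouge5_mid in the frame of slot1 between -0.005 and 0.005 m and x of gouge5_tip in the frame of slot1 above 0.09 m and angle between the x axis of gouge5_mid and the x axis of slot1, either way round below 0.12 rad) or (x of gouge5_mid in the frame of slot2 between -0.012 and 0.012 m and y of gouge5_mid in the frame of slot2 between -0.005 and 0.005 m and z of gouge5_mid in the frame of slot2 between -0.005 and 0.005 m and x of gouge5_tip in the frame of slot2 above 0.09 m and angle between the x axis of gouge5_mid and the x axis of slot2, either way round below 0.12 rad) or (x of gouge5_mid in the frame of slot3 between -0.012 and 0.012 m and y of gouge5_mid in the frame of slot3 between -0.005 and 0.005 m and z of gouge5_mid in the frame of slot3 between -0.005 and 0.005 m and x of gouge5_tip in the frame of slot3 above 0.09 m and angle between the x axis of gouge5_mid and the x axis of slot3, either way round below 0.12 rad) or (x of gouge5_mid in the frame of slot4 between -0.012 and 0.012 m and y of gouge5_mid in the frame of slot4 between -0.005 and 0.005 m and z of gouge5_mid in the frame of slot4 between -0.005 and 0.005 m and x of gouge5_tip in the frame of slot4 above 0.09 m and angle between the x axis of gouge5_mid and the x axis of slot4, either way round below 0.12 rad) or (x of gouge5_mid in the frame of slot5 between -0.012 and 0.012 m and y of gouge5_mid in the frame of slot5 between -0.005 and 0.005 m and z of gouge5_mid in the frame of slot5 between -0.005 and 0.005 m and x of gouge5_tip in the frame of slot5 above 0.09 m and angle between the x axis of gouge5_mid and the x axis of slot5, either way round below 0.12 rad)) and value of joint comb above 0.018 m), for 0.2 s.
At the end, for the whole second after the job is handed in: Every gouge present lies snapped in a clip place: handle centre within 12 mm along, 5 mm across and 5 mm in height of the place's point, within 0.12 rad of its direction, blade towards the comb, at rest; the comb is locked (within 4 mm of its end) (((x of gouge1_mid in the frame of slot1 between -0.012 and 0.012 m and y of gouge1_mid in the frame of slot1 between -0.005 and 0.005 m and z of gouge1_mid in the frame of slot1 between -0.005 and 0.005 m and x of gouge1_tip in the frame of slot1 above 0.09 m and angle between the x axis of gouge1_mid and the x axis of slot1, either way round below 0.12 rad) or (x of gouge1_mid in the frame of slot2 between -0.012 and 0.012 m and y of gouge1_mid in the frame of slot2 between -0.005 and 0.005 m and z of gouge1_mid in the frame of slot2 between -0.005 and 0.005 m and x of gouge1_tip in the frame of slot2 above 0.09 m and angle between the x axis of gouge1_mid and the x axis of slot2, either way round below 0.12 rad) or (x of gouge1_mid in the frame of slot3 between -0.012 and 0.012 m and y of gouge1_mid in the frame of slot3 between -0.005 and 0.005 m and z of gouge1_mid in the frame of slot3 between -0.005 and 0.005 m and x of gouge1_tip in the frame of slot3 above 0.09 m and angle between the x axis of gouge1_mid and the x axis of slot3, either way round below 0.12 rad) or (x of gouge1_mid in the frame of slot4 between -0.012 and 0.012 m and y of gouge1_mid in the frame of slot4 between -0.005 and 0.005 m and z of gouge1_mid in the frame of slot4 between -0.005 and 0.005 m and x of gouge1_tip in the frame of slot4 above 0.09 m and angle between the x axis of gouge1_mid and the x axis of slot4, either way round below 0.12 rad) or (x of gouge1_mid in the frame of slot5 between -0.012 and 0.012 m and y of gouge1_mid in the frame of slot5 between -0.005 and 0.005 m and z of gouge1_mid in the frame of slot5 between -0.005 and 0.005 m and x of gouge1_tip in the frame of slot5 above 0.09 m and angle between the x axis of gouge1_mid and the x axis of slot5, either way round below 0.12 rad)) and ((x of gouge2_mid in the frame of slot1 between -0.012 and 0.012 m and y of gouge2_mid in the frame of slot1 between -0.005 and 0.005 m and z of gouge2_mid in the frame of slot1 between -0.005 and 0.005 m and x of gouge2_tip in the frame of slot1 above 0.09 m and angle between the x axis of gouge2_mid and the x axis of slot1, either way round below 0.12 rad) or (x of gouge2_mid in the frame of slot2 between -0.012 and 0.012 m and y of gouge2_mid in the frame of slot2 between -0.005 and 0.005 m and z of gouge2_mid in the frame of slot2 between -0.005 and 0.005 m and x of gouge2_tip in the frame of slot2 above 0.09 m and angle between the x axis of gouge2_mid and the x axis of slot2, either way round below 0.12 rad) or (x of gouge2_mid in the frame of slot3 between -0.012 and 0.012 m and y of gouge2_mid in the frame of slot3 between -0.005 and 0.005 m and z of gouge2_mid in the frame of slot3 between -0.005 and 0.005 m and x of gouge2_tip in the frame of slot3 above 0.09 m and angle between the x axis of gouge2_mid and the x axis of slot3, either way round below 0.12 rad) or (x of gouge2_mid in the frame of slot4 between -0.012 and 0.012 m and y of gouge2_mid in the frame of slot4 between -0.005 and 0.005 m and z of gouge2_mid in the frame of slot4 between -0.005 and 0.005 m and x of gouge2_tip in the frame of slot4 above 0.09 m and angle between the x axis of gouge2_mid and the x axis of slot4, either way round below 0.12 rad) or (x of gouge2_mid in the frame of slot5 between -0.012 and 0.012 m and y of gouge2_mid in the frame of slot5 between -0.005 and 0.005 m and z of gouge2_mid in the frame of slot5 between -0.005 and 0.005 m and x of gouge2_tip in the frame of slot5 above 0.09 m and angle between the x axis of gouge2_mid and the x axis of slot5, either way round below 0.12 rad)) and ((x of gouge3_mid in the frame of slot1 between -0.012 and 0.012 m and y of gouge3_mid in the frame of slot1 between -0.005 and 0.005 m and z of gouge3_mid in the frame of slot1 between -0.005 and 0.005 m and x of gouge3_tip in the frame of slot1 above 0.09 m and angle between the x axis of gouge3_mid and the x axis of slot1, either way round below 0.12 rad) or (x of gouge3_mid in the frame of slot2 between -0.012 and 0.012 m and y of gouge3_mid in the frame of slot2 between -0.005 and 0.005 m and z of gouge3_mid in the frame of slot2 between -0.005 and 0.005 m and x of gouge3_tip in the frame of slot2 above 0.09 m and angle between the x axis of gouge3_mid and the x axis of slot2, either way round below 0.12 rad) or (x of gouge3_mid in the frame of slot3 between -0.012 and 0.012 m and y of gouge3_mid in the frame of slot3 between -0.005 and 0.005 m and z of gouge3_mid in the frame of slot3 between -0.005 and 0.005 m and x of gouge3_tip in the frame of slot3 above 0.09 m and angle between the x axis of gouge3_mid and the x axis of slot3, either way round below 0.12 rad) or (x of gouge3_mid in the frame of slot4 between -0.012 and 0.012 m and y of gouge3_mid in the frame of slot4 between -0.005 and 0.005 m and z of gouge3_mid in the frame of slot4 between -0.005 and 0.005 m and x of gouge3_tip in the frame of slot4 above 0.09 m and angle between the x axis of gouge3_mid and the x axis of slot4, either way round below 0.12 rad) or (x of gouge3_mid in the frame of slot5 between -0.012 and 0.012 m and y of gouge3_mid in the frame of slot5 between -0.005 and 0.005 m and z of gouge3_mid in the frame of slot5 between -0.005 and 0.005 m and x of gouge3_tip in the frame of slot5 above 0.09 m and angle between the x axis of gouge3_mid and the x axis of slot5, either way round below 0.12 rad)) and ((x of gouge4_mid in the frame of slot1 between -0.012 and 0.012 m and y of gouge4_mid in the frame of slot1 between -0.005 and 0.005 m and z of gouge4_mid in the frame of slot1 between -0.005 and 0.005 m and x of gouge4_tip in the frame of slot1 above 0.09 m and angle between the x axis of gouge4_mid and the x axis of slot1, either way round below 0.12 rad) or (x of gouge4_mid in the frame of slot2 between -0.012 and 0.012 m and y of gouge4_mid in the frame of slot2 between -0.005 and 0.005 m and z of gouge4_mid in the frame of slot2 between -0.005 and 0.005 m and x of gouge4_tip in the frame of slot2 above 0.09 m and angle between the x axis of gouge4_mid and the x axis of slot2, either way round below 0.12 rad) or (x of gouge4_mid in the frame of slot3 between -0.012 and 0.012 m and y of gouge4_mid in the frame of slot3 between -0.005 and 0.005 m and z of gouge4_mid in the frame of slot3 between -0.005 and 0.005 m and x of gouge4_tip in the frame of slot3 above 0.09 m and angle between the x axis of gouge4_mid and the x axis of slot3, either way round below 0.12 rad) or (x of gouge4_mid in the frame of slot4 between -0.012 and 0.012 m and y of gouge4_mid in the frame of slot4 between -0.005 and 0.005 m and z of gouge4_mid in the frame of slot4 between -0.005 and 0.005 m and x of gouge4_tip in the frame of slot4 above 0.09 m and angle between the x axis of gouge4_mid and the x axis of slot4, either way round below 0.12 rad) or (x of gouge4_mid in the frame of slot5 between -0.012 and 0.012 m and y of gouge4_mid in the frame of slot5 between -0.005 and 0.005 m and z of gouge4_mid in the frame of slot5 between -0.005 and 0.005 m and x of gouge4_tip in the frame of slot5 above 0.09 m and angle between the x axis of gouge4_mid and the x axis of slot5, either way round below 0.12 rad)) and ((x of gouge5_mid in the frame of slot1 between -0.012 and 0.012 m and y of gouge5_mid in the frame of slot1 between -0.005 and 0.005 m and z of gouge5_mid in the frame of slot1 between -0.005 and 0.005 m and x of gouge5_tip in the frame of slot1 above 0.09 m and angle between the x axis of gouge5_mid and the x axis of slot1, either way round below 0.12 rad) or (x of gouge5_mid in the frame of slot2 between -0.012 and 0.012 m and y of gouge5_mid in the frame of slot2 between -0.005 and 0.005 m and z of gouge5_mid in the frame of slot2 between -0.005 and 0.005 m and x of gouge5_tip in the frame of slot2 above 0.09 m and angle between the x axis of gouge5_mid and the x axis of slot2, either way round below 0.12 rad) or (x of gouge5_mid in the frame of slot3 between -0.012 and 0.012 m and y of gouge5_mid in the frame of slot3 between -0.005 and 0.005 m and z of gouge5_mid in the frame of slot3 between -0.005 and 0.005 m and x of gouge5_tip in the frame of slot3 above 0.09 m and angle between the x axis of gouge5_mid and the x axis of slot3, either way round below 0.12 rad) or (x of gouge5_mid in the frame of slot4 between -0.012 and 0.012 m and y of gouge5_mid in the frame of slot4 between -0.005 and 0.005 m and z of gouge5_mid in the frame of slot4 between -0.005 and 0.005 m and x of gouge5_tip in the frame of slot4 above 0.09 m and angle between the x axis of gouge5_mid and the x axis of slot4, either way round below 0.12 rad) or (x of gouge5_mid in the frame of slot5 between -0.012 and 0.012 m and y of gouge5_mid in the frame of slot5 between -0.005 and 0.005 m and z of gouge5_mid in the frame of slot5 between -0.005 and 0.005 m and x of gouge5_tip in the frame of slot5 above 0.09 m and angle between the x axis of gouge5_mid and the x axis of slot5, either way round below 0.12 rad)) and linear speed of each of gouge1, gouge2, gouge3, gouge4, gouge5 below 0.02 m/s and value of joint comb below 0.004 m); the robot touches nothing.
It fails at once if a gouge is rammed against its seat (more than 45 N while the fingers push it) ((contact force between gouge1 and seats above 45 N and contact force between the fingers and gouge1 above 2 N) or (contact force between gouge2 and seats above 45 N and contact force between the fingers and gouge2 above 2 N) or (contact force between gouge3 and seats above 45 N and contact force between the fingers and gouge3 above 2 N) or (contact force between gouge4 and seats above 45 N and contact force between the fingers and gouge4 above 2 N) or (contact force between gouge5 and seats above 45 N and contact force between the fingers and gouge5 above 2 N)).
It fails at once if a bystander is displaced by more than 50 mm (distance of any of jar, sander, offcut, tape from where it was at the start of the episode above 0.05 m).
Of gouge1, gouge2, gouge3, gouge4, gouge5 only 4 to 5 are there at a start; the rules pass over those that are not, and their reading is None.
At some moment in a run one of gouge1, gouge2, gouge3, gouge4, gouge5 may be knocked a few centimetres aside while the robot is not near it.
Once in a run the grip may slacken for a moment while it holds something.
It also fails if it takes over 200 s, if anything falls off the work surface, if the arm or the gripper's body presses on something with over 40 N, if the wrist force passes 120 N, or if a joint passes its speed limit or range.

## Working session

There is one attempt and no reset: what is moved stays moved. The work goes in short steps, Python scripts to look and compute and a tool call to move; the robot and the scene stay as the last step left them, time stands still between calls to the robot, and variables do not carry over. Pictures are saved under pics/ and viewed, and the job is handed in when it is done.

Besides the shell and the picture viewer there is one more tool, called after "Emit:" as name(argument=value, ...), one argument or row to a line, values as JSON. carry_out: Moves the arm, as the interface text tells. Its arguments: {"type":"object","properties":{"commands":{"type":"array","items":{"type":"object","properties":{"slide":{"type":"array","items":{"type":"number"}},"turn":{"type":"array","items":{"type":"number"}},"claw":{"type":"number"}}}},"force":{"type":"number"}},"required":["commands"]}

```bash
ls; mkdir -p pics; python3 - <<'E'
from station import sensors,get_image,get_calibration,r
import cv2
s=sensors.state();print(s['time'],s['position'],s['eef_rot'],s['width'],r.grasp_offset)
for n in('side','top','wrist'):
    c=get_calibration(n);print(n,c['camera_matrix'],c['world_from_camera'],c.keys())
    cv2.imwrite(f'pics/{n}0.png',get_image(n)[:,:,::-1])
E
```

```text
pics
0.0 [ 0.25307311 -0.67887937  0.23039266] [-0.12494616 -0.6957439  -0.12605124  0.69601722] 0.08553870781353608 0.0187
side [[471.80548303   0.         252.83600354]
 [  0.         471.80548303 188.33750127]
 [  0.           0.           1.        ]] [[-0.76897456  0.40711719 -0.49288306 -0.13152969]
 [-0.63927803 -0.49129382  0.59156908  0.79416816]
 [-0.00131246  0.76999089  0.63805353  0.96640351]
 [ 0.          0.          0.          1.        ]] dict_keys(['camera_matrix', 'world_from_camera'])
top [[385.47853349   0.         252.50785192]
 [  0.         385.47853349 197.97292183]
 [  0.           0.           1.        ]] [[ 0.02807691  0.99213242 -0.12200391  0.41579277]
 [-0.99939958  0.03034013  0.01673204 -0.04424202]
 [ 0.02030201  0.12146087  0.99238858  1.19141429]
 [ 0.          0.          0.          1.        ]] dict_keys(['camera_matrix', 'world_from_camera'])
wrist [[265.32301504   0.         254.1111299 ]
 [  0.         265.32301504 186.27921935]
 [  0.           0.           1.        ]] [[ 0.34996234  0.89816595  0.26612834  0.31991539]
 [-0.93676199  0.33609612  0.09755192 -0.65303997]
 [-0.00182689 -0.28343841  0.9589887   0.37398939]
 [ 0.          0.          0.          1.        ]] dict_keys(['camera_matrix', 'world_from_camera'])
```

View pics/top0.png

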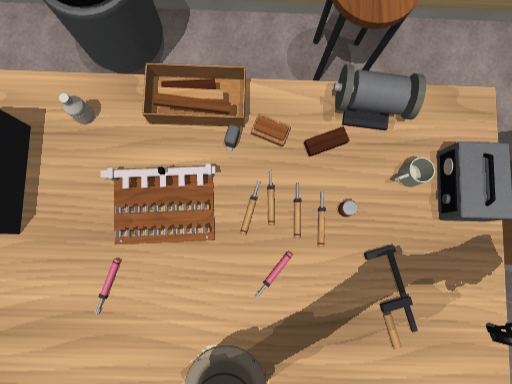

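View pics/side0.png

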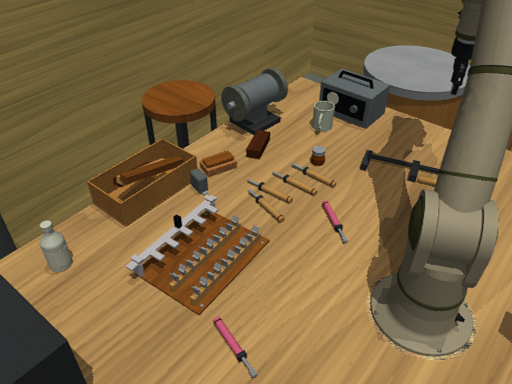

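View pics/wrist0.png

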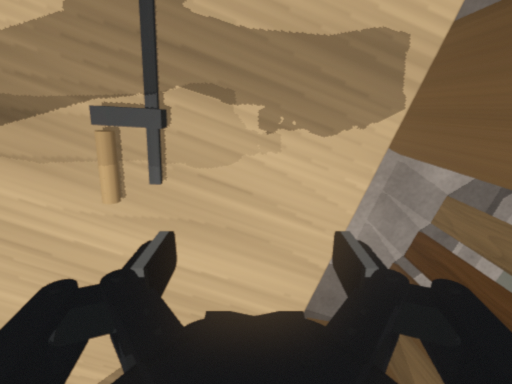

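```bash
cat > h.py <<'E'
import numpy as np,cv2
from station import sensors,get_image,get_calibration,r
def ray(n,u,v,z,c=None):
    c=c or get_calibration(n);K=c['camera_matrix'];T=c['world_from_camera']
    d=np.array([(u-K[0,2])/K[0,0],-(v-K[1,2])/K[1,1],-1.]);d=T[:3,:3]@d;o=T[:3,3]
    return o+d*(z-o[2])/d[2]
def proj(n,p,c=None):
    c=c or get_calibration(n);K=c['camera_matrix'];T=c['world_from_camera']
    q=T[:3,:3].T@(np.asarray(p)-T[:3,3]);return np.array([K[0,0]*q[0]/-q[2]+K[0,2],K[1,1]*-q[1]/-q[2]+K[1,2]])
def crop(img,x0,y0,x1,y1,k,name):
    cv2.imwrite('pics/'+name,cv2.resize(img[y0:y1,x0:x1,::-1],None,fx=k,fy=k,interpolation=cv2.INTER_CUBIC))
E
python3 - <<'E'
from h import *
i=cv2.imread('pics/top0.png')[:,:,::-1]
crop(i,230,155,370,255,5,'c1.png');crop(i,95,155,225,250,6,'c2.png')
i=cv2.imread('pics/side0.png')[:,:,::-1]
crop(i,120,190,280,315,5,'c3.png');crop(i,230,130,360,250,6,'c4.png')
E
```

```text
(no output)
```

View pics/c1.png

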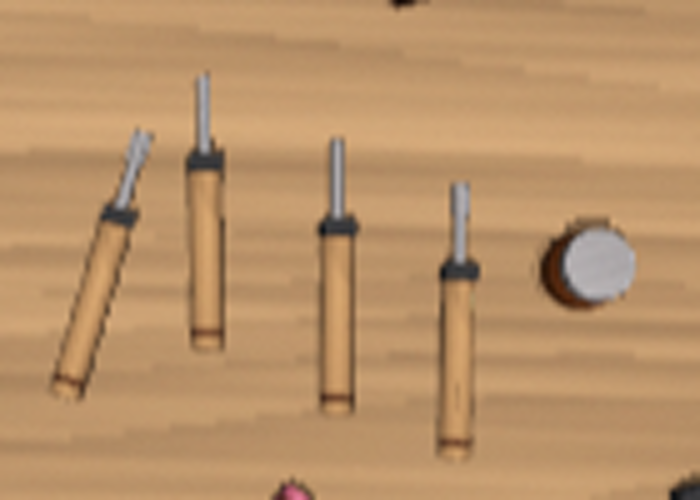

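View pics/c2.png

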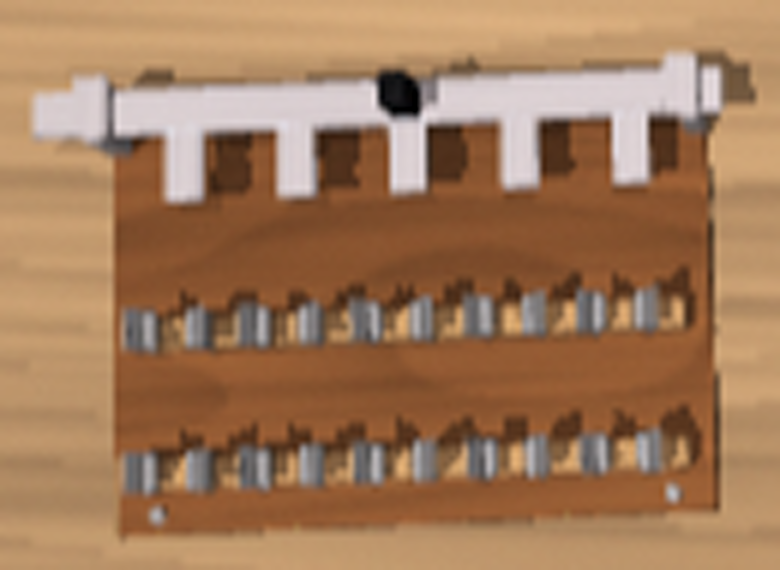

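View pics/c3.png

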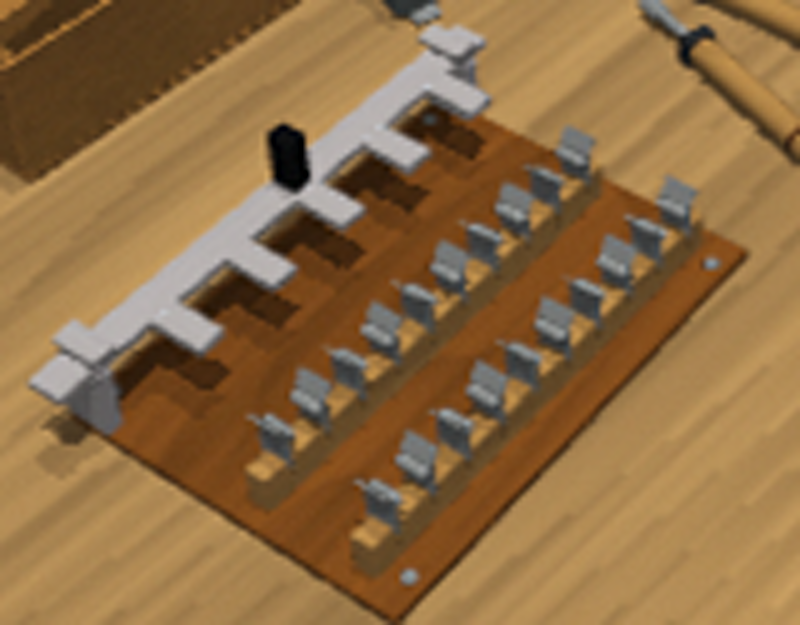

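View pics/c4.png

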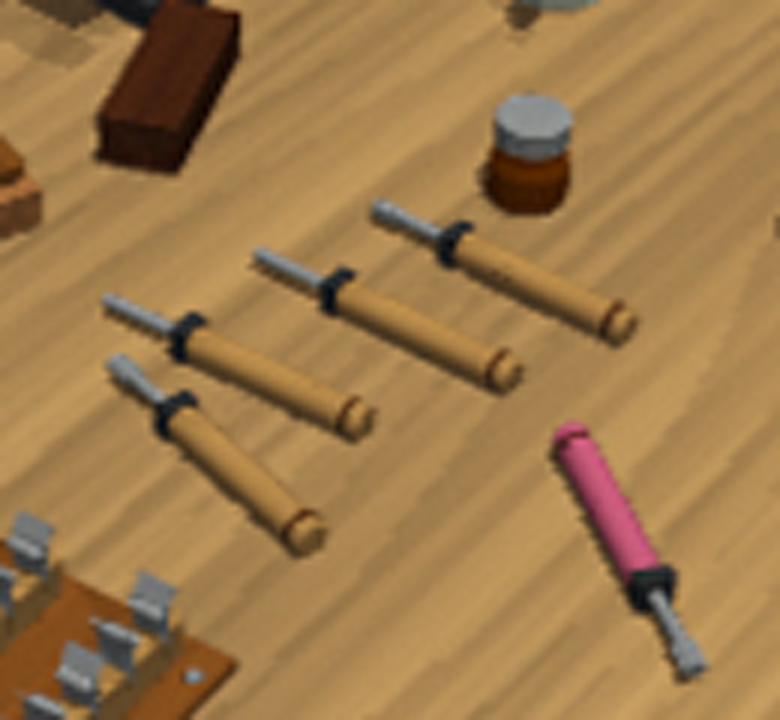

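```bash
python3 - <<'E'
from h import *
from scipy.spatial.transform import Rotation as R
s=sensors.state();q=s['eef_rot'];M=R.from_quat([*q[1:],q[0]]).as_matrix();print(M.round(3))
T=lambda u,v,z:ray('top',230+u/5,155+v/5,z)
for n,t,b in [('A',(143,132),(66,395)),('B',(204,75),(208,345)),('C',(337,140),(337,410)),('D',(460,183),(453,455))]:
    t=T(*t,.012);b=T(*b,.012);d=t-b;L=np.linalg.norm(d);d/=L;m=b+d*L*55/170
    print(n,t.round(4),b.round(4),'L',L.round(4),'mid',m.round(4),'yaw',np.degrees(np.arctan2(d[1],d[0])).round(1),'side px mid',proj('side',[*m[:2],.01]).round(1))
U=lambda u,v,z:ray('top',95+u/6,155+v/6,z)
bl=U(120,538,.008);br=U(718,508,.008);e=br-bl;print('board',bl,br,np.linalg.norm(e))
ex=e/np.linalg.norm(e);xa=np.array([-ex[1],ex[0],0]);ya=-ex
print('yaw',np.degrees(np.arctan2(xa[1],xa[0])))
o=(bl+br)/2+xa*.065;print('origin from board',o)
# lips at z=.061/.055 centre
for v in [(329,309),(470,450)]:
    l=U(140,v[0],.058);rr=U(647,v[1],.058);print('lips',l,rr,np.linalg.norm(l-rr),np.degrees(np.arctan2((l-rr)[1],(l-rr)[0]))-90, (l+rr)/2)
t=U(397,88,.093);print('tab top',t, 'in rack',(t-o)@xa,(t-o)@ya)
for nm,p in [('tabtop',[*t[:2],.093]),('bl',bl),('br',br)]: print(nm,(proj('side',p)-[120,190])*5)
E
```

```text
[[-0.001  0.349 -0.937]
 [ 0.001 -0.937 -0.349]
 [-1.    -0.001  0.   ]]
A [ 0.6131 -0.0816  0.012 ] [ 0.4494 -0.0389  0.012 ] L 0.1692 mid [ 0.5024 -0.0527  0.012 ] yaw -14.6 side px mid [271.1 209. ]
B [ 0.6502 -0.1186  0.012 ] [ 0.4823 -0.1248  0.012 ] L 0.168 mid [ 0.5367 -0.1228  0.012 ] yaw 2.1 side px mid [276.3 192.8]
C [ 0.6119 -0.2022  0.012 ] [ 0.445  -0.2045  0.012 ] L 0.1669 mid [ 0.499  -0.2037  0.012 ] yaw 0.8 side px mid [301. 185.]
D [ 0.5873 -0.279   0.012 ] [ 0.4197 -0.2757  0.012 ] L 0.1676 mid [ 0.4739 -0.2768  0.012 ] yaw -1.1 side px mid [320.2 177.3]
board [0.406237   0.34787738 0.008     ] [0.42981453 0.04748606 0.008     ] 0.30131519330943446
yaw 4.487908224906621
origin from board [0.48282647 0.20276788 0.008     ]
lips [0.50810388 0.32881829 0.058     ] [0.52535109 0.08229429 0.058     ] 0.2471265863112331 4.001983248923878 [0.51672748 0.20555629 0.058     ]
lips [0.43959342 0.32401047 0.058     ] [0.45633863 0.07927632 0.058     ] 0.24530634909952445 3.9141931726995978 [0.44796602 0.20164339 0.058     ]
tab top [0.624971   0.20284104 0.093     ] in rack 0.14171442685270608 -0.011049693022490842
tabtop [290.8490109  128.09740121]
bl [401.5778368  611.68832493]
br [747.43649519 244.61621792]
```

Emit:
carry_out(
  commands=[
    {"slide": [1.5,3.6,0],"turn": [0,0,-1.64]},
    {"slide": [1.5,3.6,0],"turn": [0,0,-1.64]},
    {"slide": [1.5,3.6,0],"turn": [0,0,-1.64]},
    {"slide": [1.5,3.6,0],"turn": [0,0,-1.64]},
    {"slide": [1.5,3.6,0],"turn": [0,0,-1.64]},
    {"slide": [1.5,3.6,0],"turn": [0,0,-1.64]},
    {"slide": [1.5,3.6,0],"turn": [0,0,-1.64]},
    {"slide": [1.5,3.6,0],"turn": [0,0,-1.64]},
    {"slide": [1.5,3.6,0],"turn": [0,0,-1.64]},
    {"slide": [1.5,3.6,0],"turn": [0,0,-1.64]},
  ],
)

```text
$.commands[0]: bad value
```

```bash
python3 - <<'E'
from h import *
s=sensors.state();print(s['time'],s['position'],s['eef_rot'],s['wrist_force'])
cv2.imwrite('pics/w1.png',get_image('wrist')[:,:,::-1])
E
```

```text
0.15 [ 0.25303324 -0.67902982  0.23062388] [-0.12507236 -0.6957592  -0.12587776  0.69601065] [ 0.64103659  0.68004184 -1.17780472]
```

Emit:
carry_out(
  commands=[
    {"slide": [1.5,3.6,0],"turn": [0,0,-1.64],"claw": 1},
    {"slide": [1.5,3.6,0],"turn": [0,0,-1.64],"claw": 1},
    {"slide": [1.5,3.6,0],"turn": [0,0,-1.64],"claw": 1},
    {"slide": [1.5,3.6,0],"turn": [0,0,-1.64],"claw": 1},
    {"slide": [1.5,3.6,0],"turn": [0,0,-1.64],"claw": 1},
    {"slide": [1.5,3.6,0],"turn": [0,0,-1.64],"claw": 1},
    {"slide": [1.5,3.6,0],"turn": [0,0,-1.64],"claw": 1},
    {"slide": [1.5,3.6,0],"turn": [0,0,-1.64],"claw": 1},
    {"slide": [1.5,3.6,0],"turn": [0,0,-1.64],"claw": 1},
    {"slide": [1.5,3.6,0],"turn": [0,0,-1.64],"claw": 1},
  ],
  force=60,
)

```text
time: 1.03
position: [0.4036, -0.3176, 0.2314]
eef_rot: [0.024, 0.707, 0.024, -0.707]
wrist_force: [0.8, 0.4, 0.3]
width: 0.0852
```

```bash
python3 - <<'E'
from h import *
s=sensors.state();print(s['time'],s['position'],s['eef_rot'],s['wrist_force'])
cv2.imwrite('pics/w1.png',get_image('wrist')[:,:,::-1])
E
```

```text
1.0333 [ 0.40356159 -0.31758278  0.23138052] [ 0.02441662  0.70675644  0.02434598 -0.70661618] [0.77978137 0.40786808 0.28850472]
```

View pics/w1.png

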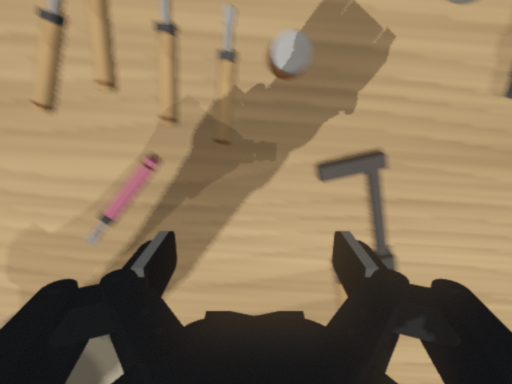

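Emit:
carry_out(
  commands=[
    {"slide": [1.2,4.0,0],"turn": [0,0,0],"claw": 1},
    {"slide": [1.2,4.0,0],"turn": [0,0,0],"claw": 1},
    {"slide": [1.2,4.0,0],"turn": [0,0,0],"claw": 1},
    {"slide": [1.2,4.0,0],"turn": [0,0,0],"claw": 1},
    {"slide": [1.2,4.0,0],"turn": [0,0,0],"claw": 1},
    {"slide": [1.2,4.0,0],"turn": [0,0,0],"claw": 1},
    {"slide": [1.2,4.0,0],"turn": [0,0,0],"claw": 1},
    {"slide": [1.2,4.0,0],"turn": [0,0,0],"claw": 1},
    {"slide": [1.2,4.0,0],"turn": [0,0,0],"claw": 1},
    {"slide": [1.2,4.0,0],"turn": [0,0,0],"claw": 1},
  ],
)

```text
time: 1.92
position: [0.5233, 0.0817, 0.2314]
eef_rot: [0.025, 0.707, 0.025, -0.707]
wrist_force: [0.1, -0.7, 0.8]
width: 0.0851
```

Emit:
carry_out(
  commands=[
    {"slide": [1.2,4.0,0],"turn": [0,0,0],"claw": 0.2},
    {"slide": [1.2,4.0,0],"turn": [0,0,0],"claw": 0.2},
    {"slide": [1.2,4.0,0],"turn": [0,0,0],"claw": 0.2},
    {"slide": [0,0,0],"turn": [0,0,0],"claw": 0.2},
    {"slide": [0,0,0],"turn": [0,0,0],"claw": 0.2},
  ],
)

```text
time: 2.33
position: [0.5588, 0.2022, 0.2307]
eef_rot: [-0.026, -0.706, -0.027, 0.707]
wrist_force: [0.6, -0.4, -1.3]
width: 0.0513
```

```bash
python3 - <<'E'
from h import *
s=sensors.state();print(s['time'],s['position'],s['eef_rot'],s['wrist_force'],s['width'])
c=get_calibration('wrist');np.savez('w2.npz',**c);print(c['world_from_camera'])
i=get_image('wrist');cv2.imwrite('pics/w2.png',cv2.resize(i[:,:,::-1],None,fx=1.5,fy=1.5))
E
```

```text
2.3333 [0.55884338 0.20222077 0.23072193] [-0.02640199 -0.70643317 -0.02682959  0.7067781 ] [ 0.57387331 -0.42048224 -1.31049893] 0.05129370734571705
[[ 7.58572072e-02  9.56084685e-01  2.83103795e-01  6.30008011e-01]
 [-9.97118317e-01  7.29813465e-02  2.07071159e-02  2.08519083e-01]
 [-8.63539791e-04 -2.83858764e-01  9.58865714e-01  3.74177807e-01]
 [ 0.00000000e+00  0.00000000e+00  0.00000000e+00  1.00000000e+00]]
```

View pics/w2.png

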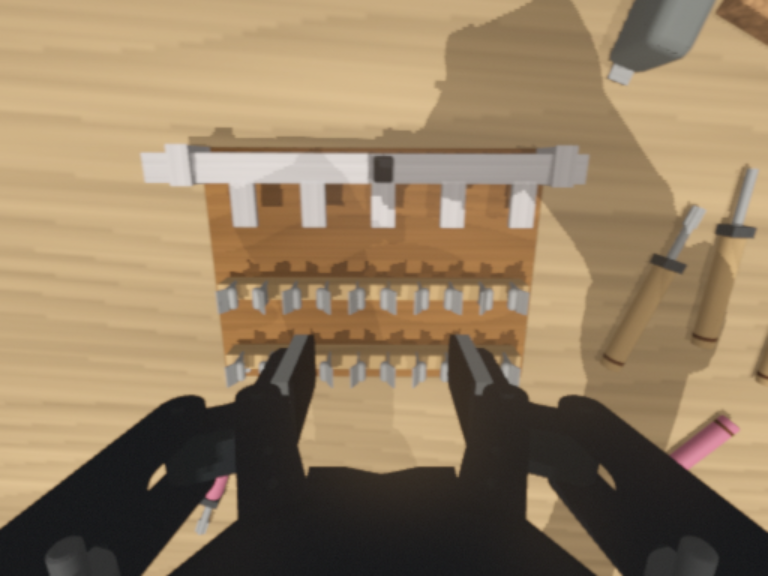

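```bash
python3 - <<'E'
from h import *
i=get_image('wrist')
crop(i,90,85,250,215,5,'w2l.png');crop(i,240,85,400,215,5,'w2r.png')
E
```

```text
(no output)
```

View pics/w2l.png

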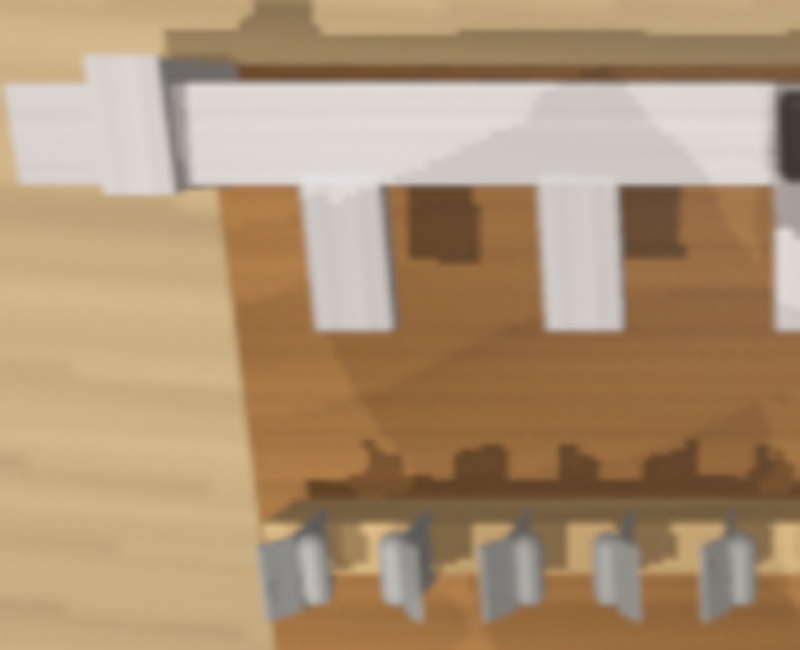

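View pics/w2r.png

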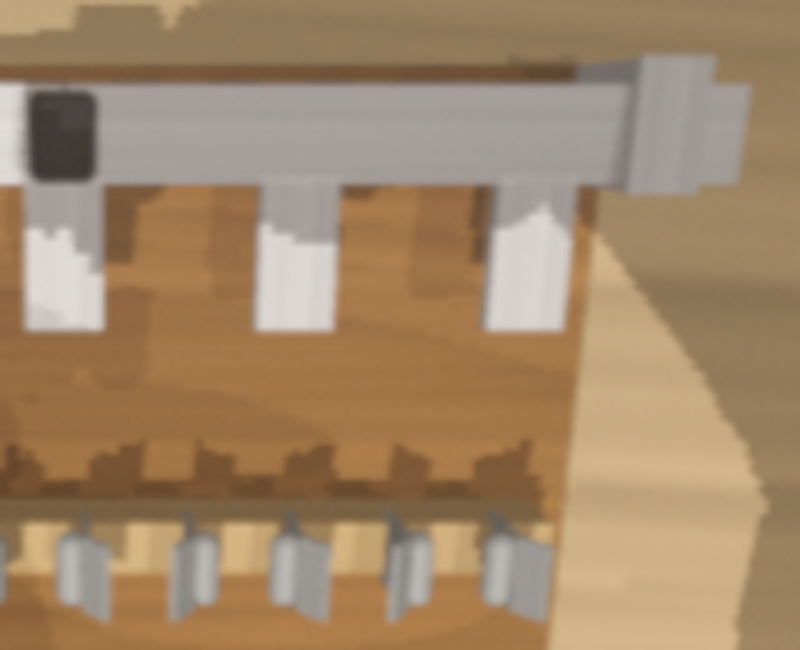

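```bash
python3 - <<'E'
from h import *
c=np.load('w2.npz');c={k:c[k] for k in c}
W=lambda u,v,z:ray('wrist',u,v,z,c)
for z in(.049,.053):
  P=np.array([W(u,199,z)for u in(331.7,289,246.1,203.8,161.4)]);d=P[-1]-P[0];print(P[:,:2].round(4).tolist(),np.linalg.norm(d),np.degrees(np.arctan2(-d[0],d[1])))
T=[W(u,151,.057) for u in (345,252.8,160.8)];d=T[-1]-T[0];print(T,np.linalg.norm(d),np.degrees(np.arctan2(-d[0],d[1])))
print('tab',W(240+62/5,85+136/5,.093),'top edge/bottom',W(252,85+92/5,.093),W(252,85+180/5,.093))
a=np.radians(4);xa=np.array([np.cos(a),np.sin(a)]);
p=W(246.1,199,.051)[:2]; print('origin',p-xa*.035, T[1][:2]-xa*.098)
b=W(240+552/5,85+600/5,.008);print('board right edge',b)
E
```

```text
[[0.5245, 0.0999], [0.5203, 0.1551], [0.5161, 0.2105], [0.5119, 0.2652], [0.5077, 0.3201]] 0.2208177083751223 4.36774282810164
[[0.5258, 0.1012], [0.5216, 0.1557], [0.5175, 0.2105], [0.5133, 0.2645], [0.5092, 0.3187]] 0.2181014380301101 4.36774282810166
[array([0.58864994, 0.09634292, 0.057     ]), array([0.58024806, 0.20658547, 0.057     ]), array([0.57185936, 0.31665508, 0.057     ])] 0.22095105438629944 4.358241236862399
tab [0.62549817 0.21017135 0.093     ] top edge/bottom [0.63401976 0.21120974 0.093     ] [0.61675806 0.20993574 0.093     ]
origin [0.48184336 0.20809508] [0.48248678 0.19974934]
board right edge [0.50405594 0.05734477 0.008     ]
```

```bash
python3 - <<'E'
from h import *
U=lambda u,v,z:ray('top',95+u/6,155+v/6,z)[:2]
S=lambda u,v,z:ray('side',120+u/5,190+v/5,z)[:2]
a=np.radians(4.36);X=np.array([np.cos(a),np.sin(a)]);Y=np.array([-X[1],X[0]]);o=np.array([.482,.2036])
f=lambda p:(np.array([(p-o)@X,(p-o)@Y])*1000).round(1)
for u,v in [(185,200),(297,196),(408,191),(520,187),(631,184)]: print('tooth',f(U(u,v,.057)))
for u in [168,282,393,507,619]: print('lip top pair 58',f(U(u,329-(u-140)*20/507,.058)),f(U(u,470-(u-140)*20/507,.058)))
print('tab top',f(U(397,80,.093)),'board',[f(U(*q,.008)) for q in[(120,538),(718,508)]])
# side: teeth ends
for u,v in [(205,340),(278,277),(345,217),(410,160),(475,103)]: print('side tooth',f(S(u,v,.057)))
print('side tab top',f(S(287,133,.093)),'board corner',f(S(398,620,.008)),f(S(748,250,.008)))
E
```

```text
tooth [ 98.4 100.8]
tooth [98. 46.]
tooth [98.  -8.5]
tooth [ 97.5 -63.6]
tooth [  96.6 -118.3]
lip top pair 58 [ 35.5 109.3] [-33.2 109.8]
lip top pair 58 [35.1 53.9] [-33.7  54.9]
lip top pair 58 [34.8 -0.1] [-34.1   1.2]
lip top pair 58 [ 34.4 -55.7] [-34.5 -54. ]
lip top pair 58 [  34.1 -110.5] [ -34.9 -108.4]
tab top [146.4 -11.7] board [array([-64.6, 149.6]), array([ -63.9, -151.7])]
side tooth [ 99.6 105.8]
side tooth [99.2 51.3]
side tooth [99.9 -2.7]
side tooth [100.  -57.2]
side tooth [ 100.  -114.8]
side tab top [141.6  -7.5] board corner [-66.3 154.3] [ -66.5 -148.4]
```

Emit:
carry_out(
  commands=[
    {"slide": [3.3,0.2,0],"turn": [0,0,0],"claw": 0.2},
    {"slide": [3.3,0.2,0],"turn": [0,0,0],"claw": 0.2},
    {"slide": [0,0,-3],"turn": [0,0,0],"claw": 0.2},
    {"slide": [0,0,-3],"turn": [0,0,0],"claw": 0.2},
    {"slide": [0,0,-3],"turn": [0,0,0],"claw": 0.2},
    {"slide": [0,0,0],"turn": [0,0,0],"claw": 0.2},
    {"slide": [0,0,0],"turn": [0,0,0],"claw": 0.2},
    {"slide": [0,0,0],"turn": [0,0,0],"claw": 0.2},
  ],
  force=40,
)

```text
time: 3.1
position: [0.6256, 0.2024, 0.1428]
eef_rot: [0.024, 0.707, 0.024, -0.706]
wrist_force: [0.2, -0.4, -0.3]
width: 0.0509
```

```bash
python3 - <<'E'
from h import *
s=sensors.state();print(s['time'],s['position'],s['eef_rot'],s['wrist_force'],s['width'])
cv2.imwrite('pics/w3.png',get_image('wrist')[:,:,::-1])
E
```

```text
3.1 [0.62560941 0.20243882 0.14284233] [ 0.02438493  0.70711134  0.02443221 -0.70625916] [ 0.18532848 -0.3847294  -0.31277522] 0.05090554571191574
```

View pics/w3.png

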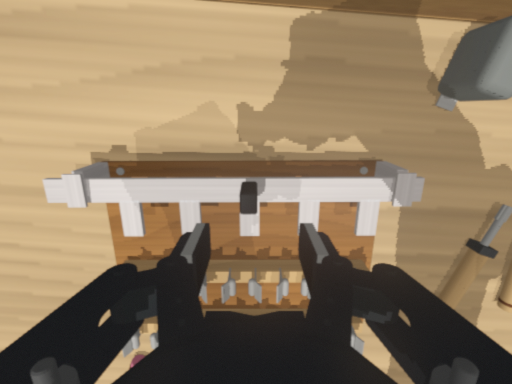

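Emit:
carry_out(
  commands=[
    {"slide": [0,0.4,-2],"turn": [0,0,0],"claw": 0.2},
    {"slide": [0,0,-2],"turn": [0,0,0],"claw": 0.2},
    {"slide": [0,0,-2],"turn": [0,0,0],"claw": 0.2},
    {"slide": [0,0,-1.8],"turn": [0,0,0],"claw": 0.2},
    {"slide": [0,0,0],"turn": [0,0,0],"claw": 0.2},
    {"slide": [0,0,0],"turn": [0,0,0],"claw": -1},
    {"slide": [0,0,0],"turn": [0,0,0],"claw": -1},
    {"slide": [0,0,0],"turn": [0,0,0],"claw": -1},
    {"slide": [0,0,0],"turn": [0,0,0],"claw": -1},
    {"slide": [0,0,0],"turn": [0,0,0],"claw": -1},
  ],
)

```text
time: 3.98
position: [0.626, 0.2077, 0.0654]
eef_rot: [0.025, 0.708, 0.025, -0.706]
wrist_force: [-0.7, 0.2, 6.3]
width: 0.0132
```

```bash
python3 - <<'E'
from h import *
s=sensors.state();print(s['time'],s['position'],s['eef_rot'],s['wrist_force'],s['width'])
cv2.imwrite('pics/w4.png',get_image('wrist')[:,:,::-1])
for i in range(3): print(sensors.state()['position'])
E
```

```text
3.9833 [0.62596944 0.20772842 0.06537216] [ 0.02461132  0.70765375  0.02521598 -0.70568025] [-0.69958336  0.18663453  6.34319974] 0.013239348920528624
[0.62596756 0.20771561 0.06537797]
[0.62596756 0.20771561 0.06537797]
[0.62596756 0.20771561 0.06537797]
```

View pics/w4.png

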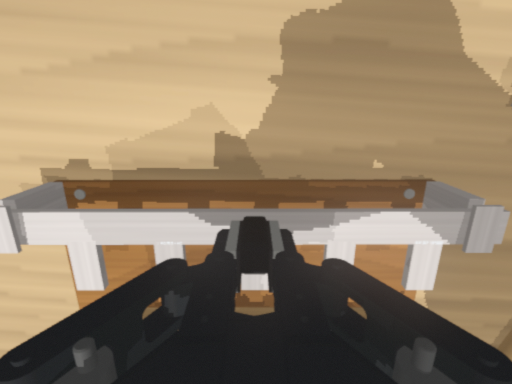

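Emit:
carry_out(
  commands=[
    {"slide": [0.023,-0.3,0],"turn": [0,0,0],"claw": -1},
    {"slide": [0.023,-0.3,0],"turn": [0,0,0],"claw": -1},
    {"slide": [0.023,-0.3,0],"turn": [0,0,0],"claw": -1},
    {"slide": [0.023,-0.3,0],"turn": [0,0,0],"claw": -1},
    {"slide": [0.023,-0.3,0],"turn": [0,0,0],"claw": -1},
    {"slide": [0.023,-0.3,0],"turn": [0,0,0],"claw": -1},
    {"slide": [0,0,0],"turn": [0,0,0],"claw": -1},
    {"slide": [0,0,0],"turn": [0,0,0],"claw": -1},
  ],
)

```text
time: 4.7
position: [0.6272, 0.1897, 0.0654]
eef_rot: [0.025, 0.708, 0.025, -0.706]
wrist_force: [-1.6, -0.5, 6.1]
width: 0.0132
```

Emit:
carry_out(
  commands=[
    {"slide": [0.015,-0.2,0],"turn": [0,0,0],"claw": -1},
    {"slide": [0,0,0],"turn": [0,0,0],"claw": -1},
    {"slide": [0,0,0],"turn": [0,0,0],"claw": -1},
  ],
)

```text
time: 4.95
position: [0.6274, 0.1883, 0.0654]
eef_rot: [0.025, 0.708, 0.026, -0.706]
wrist_force: [-0.5, 1.0, 5.3]
width: 0.0132
```

Emit:
carry_out(
  commands=[
    {"slide": [0.015,-0.2,0],"turn": [0,0,0],"claw": -1},
    {"slide": [0,0,0],"turn": [0,0,0],"claw": -1},
    {"slide": [0,0,0],"turn": [0,0,0],"claw": -1},
  ],
)

```text
time: 5.2
position: [0.6275, 0.1883, 0.0654]
eef_rot: [0.024, 0.708, 0.027, -0.706]
wrist_force: [-1.3, 5.9, 5.0]
width: 0.0135
```

```bash
python3 - <<'E'
from h import *
s=sensors.state();print(s['time'],s['position'],s['wrist_force'],s['width'])
cv2.imwrite('pics/w5.png',get_image('wrist')[:,:,::-1])
E
```

```text
5.2 [0.62745002 0.18827756 0.06540867] [-1.34539458  5.89578975  4.95203009] 0.01350395767657183
```

View pics/w5.png

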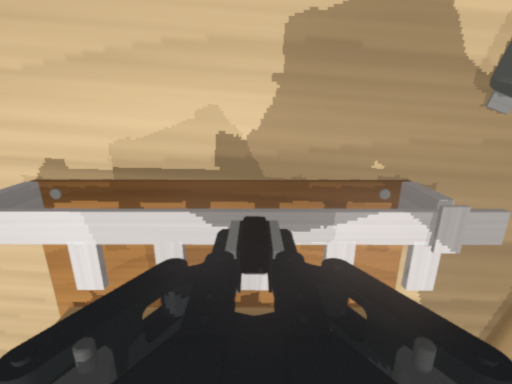

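Emit:
carry_out(
  commands=[
    {"slide": [0,0,0],"turn": [0,0,0],"claw": 0.1},
    {"slide": [0,0,0],"turn": [0,0,0],"claw": 0.1},
    {"slide": [0,0,0],"turn": [0,0,0],"claw": 0.1},
    {"slide": [0,0,2],"turn": [0,0,0],"claw": 0.1},
    {"slide": [0,0,4],"turn": [0,0,0],"claw": 0.1},
    {"slide": [0,0,4],"turn": [0,0,0],"claw": 0.1},
  ],
)

```text
time: 5.75
position: [0.6255, 0.1846, 0.1632]
eef_rot: [-0.025, -0.705, -0.024, 0.708]
wrist_force: [1.4, -0.5, -0.2]
width: 0.047
```

Emit:
carry_out(
  commands=[
    {"slide": [-1.8,-3.4,0],"turn": [0,0,-2.7],"claw": 0.1},
    {"slide": [-1.8,-3.4,0],"turn": [0,0,-2.7],"claw": 0.1},
    {"slide": [-1.8,-3.4,0],"turn": [0,0,-2.7],"claw": 0.1},
    {"slide": [-1.8,-3.4,0],"turn": [0,0,-2.7],"claw": 0.1},
    {"slide": [-1.8,-3.4,0],"turn": [0,0,-2.7],"claw": 0.1},
    {"slide": [-1.8,-3.4,0],"turn": [0,0,-2.7],"claw": 0.1},
    {"slide": [-1.8,-3.4,0],"turn": [0,0,-2.7],"claw": 0.1},
    {"slide": [0,0,0],"turn": [0,0,0],"claw": 0.1},
    {"slide": [0,0,0],"turn": [0,0,0],"claw": 0.1},
  ],
)

```text
time: 6.5
position: [0.4995, -0.0551, 0.1637]
eef_rot: [0.093, -0.701, 0.093, 0.701]
wrist_force: [1.4, 0.7, 0.3]
width: 0.0466
```

```bash
python3 - <<'E'
from h import *
s=sensors.state();print(s['time'],s['position'],s['eef_rot'],s['wrist_force'],s['width'])
cv2.imwrite('pics/w6.png',get_image('wrist')[:,:,::-1]);cv2.imwrite('pics/t6.png',get_image('top')[:,:,::-1])
E
```

```text
6.5 [ 0.49951069 -0.05507265  0.16369205] [ 0.09282152 -0.700924    0.09339657  0.7009756 ] [1.39460929 0.68319665 0.2826398 ] 0.04662961044331801
```

View pics/w6.png

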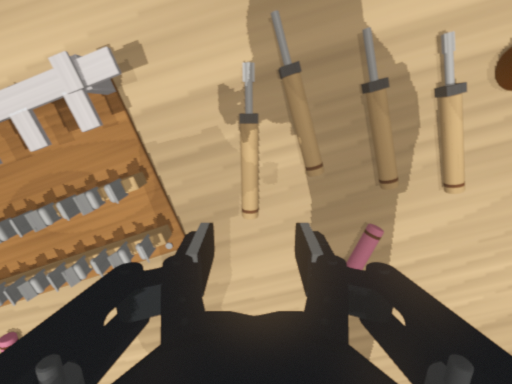

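View pics/t6.png

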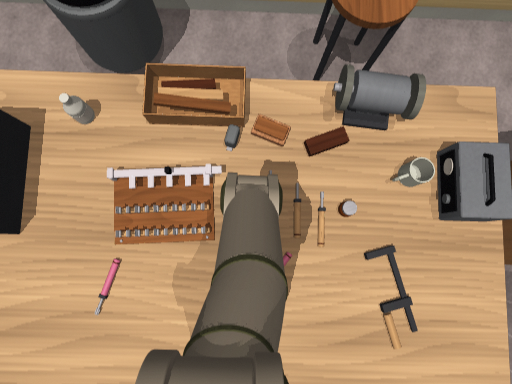

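```bash
cat >> h.py <<'E'
def gouge(n,tip,butt,c=None,z=.01,tz=None):
    t=ray(n,*tip,z,c);b=ray(n,*butt,z,c);d=t-b;L=np.linalg.norm(d);d/=L;m=b+d*L*55/170
    return m[:2].round(4),np.degrees(np.arctan2(d[1],d[0])).round(1),L.round(4)
E
python3 - <<'E'
from h import *
from scipy.spatial.transform import Rotation as R
s=sensors.state();print(s['position']);q=s['eef_rot'];M=R.from_quat([*q[1:],q[0]]).as_matrix();print(M.round(3))
c=get_calibration('wrist')
for n,t,b in [('A',(248,63),(250,216)),('B',(275,13),(316,172)),('C',(367,30),(389,186)),('D',(448,33),(454,190))]: print(n,*gouge('wrist',t,b,c))
E
```

```text
[ 0.50110792 -0.05230229  0.163566  ]
[[ 0.001 -0.256 -0.967]
 [ 0.    -0.967  0.256]
 [-1.    -0.    -0.001]]
A [ 0.5035 -0.0465] -14.4 0.1694
B [ 0.5378 -0.1177] 2.8 0.1676
C [ 0.4997 -0.1988] 0.8 0.1679
D [ 0.4757 -0.2733] -0.8 0.1689
```

```bash
python3 - <<'E'
from h import *
c=get_calibration('wrist');s=sensors.state();i=get_image('wrist');print(s['position'],sensors.state()['position'])
crop(i,220,40,300,240,3,'w7.png')
np.savez('w7.npz',**c)
E
```

```text
[ 0.50110792 -0.05230229  0.163566  ] [ 0.50132143 -0.05172265  0.16345259]
```

View pics/w7.png

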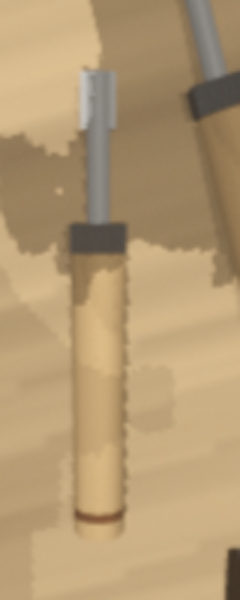

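```bash
python3 - <<'E'
from h import *
c=dict(np.load('w7.npz'));print(gouge('wrist',(252.7,63.3),(253,219),c))
E
```

```text
(array([ 0.4998, -0.0497]), np.float64(-14.8), np.float64(0.173))
```

Emit:
carry_out(
  commands=[
    {"slide": [0,0.1,-4],"turn": [0,0,0],"claw": 0.1},
    {"slide": [0,0,-4],"turn": [0,0,0],"claw": 0.1},
    {"slide": [0,0,-4],"turn": [0,0,0],"claw": 0.1},
    {"slide": [0,0,-2],"turn": [0,0,0],"claw": 0.1},
    {"slide": [0,0,0],"turn": [0,0,0],"claw": 0.1},
    {"slide": [0,0,-1.0],"turn": [0,0,0],"claw": 0.1},
    {"slide": [0,0,-0.8],"turn": [0,0,0],"claw": 0.1},
    {"slide": [0,0,0],"turn": [0,0,0],"claw": 0.1},
    {"slide": [0,0,0],"turn": [0,0,0],"claw": 0.1},
  ],
)

```text
time: 7.4
position: [0.501, -0.0513, 0.0059]
eef_rot: [-0.091, 0.702, -0.091, -0.701]
wrist_force: [-0.3, 0.4, 0.3]
width: 0.0472
```

Emit:
carry_out(
  commands=[
    {"slide": [0,0,-0.2],"turn": [0,0,0],"claw": -1},
    {"slide": [0,0,0],"turn": [0,0,0],"claw": -1},
    {"slide": [0,0,0],"turn": [0,0,0],"claw": -1},
    {"slide": [0,0,0],"turn": [0,0,0],"claw": -1},
    {"slide": [0,0,0],"turn": [0,0,0],"claw": -1},
    {"slide": [0,0,0],"turn": [0,0,0],"claw": -1},
  ],
  force=60,
)

```text
time: 7.9
position: [0.501, -0.0515, 0.0042]
eef_rot: [-0.091, 0.702, -0.091, -0.701]
wrist_force: [-1.4, 1.6, 5.6]
width: 0.0176
```

```bash
python3 - <<'E'
from h import *
s=sensors.state();print(s['position'],s['wrist_force'],s['width']);i=get_image('wrist');cv2.imwrite('pics/w8.png',i[:,:,::-1])
E
```

```text
[ 0.50099776 -0.05148397  0.00420255] [-1.41230029  1.58890737  5.6215237 ] 0.017564727534005467
```

View pics/w8.png

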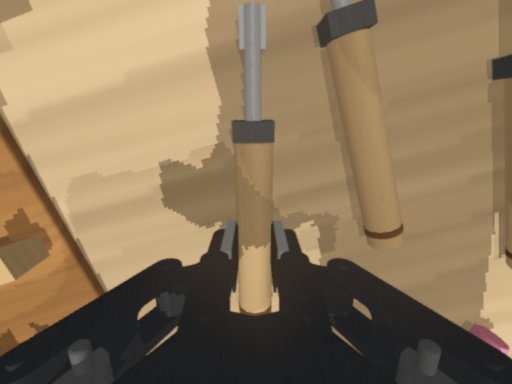

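```bash
python3 - <<'E'
from h import *
from scipy.spatial.transform import Rotation as R
s=sensors.state();q=s['eef_rot'];M=R.from_quat([*q[1:],q[0]]).as_matrix()
p=s['position'];x=-M[:,2];x[2]=0;x/=np.linalg.norm(x);print(x)
for nm,px,z in [('tip',(252,5),.014),('bolster/handle',(253.5,141),.018),('butt',(256,313),.012)]:
    w=ray('wrist',*px,z);print(nm,w.round(4),'rel along',((w-p)@x).round(4),'lat',((w-p)@M[:,1]).round(4))
E
```

```text
[ 0.96663616 -0.25615333  0.        ]
tip [ 0.6119 -0.0791  0.014 ] rel along 0.1142 lat -0.0017
bolster/handle [ 0.555  -0.0647  0.018 ] rel along 0.0556 lat -0.0011
butt [ 0.4516 -0.0389  0.012 ] rel along -0.051 lat 0.0005
```

Emit:
carry_out(
  commands=[
    {"slide": [0,0,1],"turn": [0,0,0],"claw": -1},
    {"slide": [0,0,3],"turn": [0,0,0],"claw": -1},
    {"slide": [0,0,4],"turn": [0,0,0],"claw": -1},
    {"slide": [0,0,4],"turn": [0,0,0],"claw": -1},
    {"slide": [0,0,2],"turn": [0,0,0],"claw": -1},
  ],
)

```text
time: 8.37
position: [0.5012, -0.0518, 0.1479]
eef_rot: [-0.092, 0.703, -0.091, -0.7]
wrist_force: [0.8, -0.5, -2.2]
width: 0.0179
```

Emit:
carry_out(
  commands=[
    {"slide": [-0.29,3.89,0],"turn": [0,0,2.41],"claw": -1},
    {"slide": [-0.29,3.89,0],"turn": [0,0,2.41],"claw": -1},
    {"slide": [-0.29,3.89,0],"turn": [0,0,2.41],"claw": -1},
    {"slide": [-0.29,3.89,0],"turn": [0,0,2.41],"claw": -1},
    {"slide": [-0.29,3.89,0],"turn": [0,0,2.41],"claw": -1},
    {"slide": [-0.29,3.89,0],"turn": [0,0,2.41],"claw": -1},
    {"slide": [-0.29,3.89,0],"turn": [0,0,2.41],"claw": -1},
    {"slide": [-0.29,3.89,0],"turn": [0,0,2.41],"claw": -1},
    {"slide": [0,0,0],"turn": [0,0,0],"claw": -1},
    {"slide": [0,0,0],"turn": [0,0,0],"claw": -1},
  ],
)

```text
time: 9.2
position: [0.4765, 0.2623, 0.144]
eef_rot: [0.029, 0.707, 0.029, -0.706]
wrist_force: [0.3, -0.9, -1.7]
width: 0.0177
```

```bash
python3 - <<'E'
from h import *
get_image('wrist');get_image('wrist')
s=sensors.state();print(s['time'],s['position'],s['eef_rot'],s['wrist_force'],s['width']);i=get_image('wrist');cv2.imwrite('pics/w9.png',i[:,:,::-1])
E
```

```text
9.3 [0.47705062 0.25882945 0.14375617] [-0.02735542 -0.70653727 -0.02688642  0.70663561] [ 0.54910577 -0.81650478 -1.35533311] 0.017250723970185736
```

View pics/w9.png

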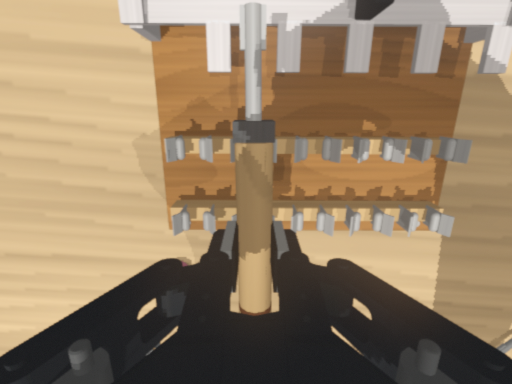

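Emit:
carry_out(
  commands=[
    {"slide": [0.1,0.1,-2],"turn": [0,0,0],"claw": -1},
    {"slide": [0,0,-3],"turn": [0,0,0],"claw": -1},
    {"slide": [0,0,-2],"turn": [0,0,0],"claw": -1},
    {"slide": [0,0,-1],"turn": [0,0,0],"claw": -1},
    {"slide": [0,0,-0.4],"turn": [0,0,0],"claw": -1},
    {"slide": [0,0,0],"turn": [0,0,0],"claw": -1},
    {"slide": [0,0,0],"turn": [0,0,0],"claw": -1},
  ],
)

```text
time: 9.93
position: [0.4789, 0.2603, 0.06]
eef_rot: [0.027, 0.707, 0.027, -0.706]
wrist_force: [0.4, 0.1, -0.4]
width: 0.0173
```

```bash
python3 - <<'E'
from h import *
s=sensors.state();print(s['time'],s['position'],s['eef_rot'],s['wrist_force'],s['width']);i=get_image('wrist');cv2.imwrite('pics/w10.png',i[:,:,::-1])
E
```

```text
9.9333 [0.47886509 0.26030138 0.06001947] [ 0.02687764  0.70680038  0.0269818  -0.70638714] [ 0.42874396  0.13749778 -0.37237615] 0.01726067064751453
```

View pics/w10.png

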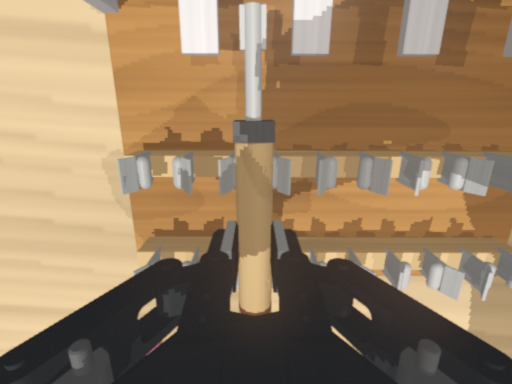

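Emit:
carry_out(
  commands=[
    {"slide": [0,0,-0.4],"turn": [0,0,0],"claw": -1},
    {"slide": [0,0,-0.4],"turn": [0,0,0],"claw": -1},
    {"slide": [0,0,-0.3],"turn": [0,0,0],"claw": -1},
    {"slide": [0,0,-0.2],"turn": [0,0,0],"claw": -1},
    {"slide": [0,0,0],"turn": [0,0,0],"claw": -1},
  ],
)

```text
time: 10.4
position: [0.4791, 0.2607, 0.0467]
eef_rot: [0.027, 0.707, 0.027, -0.706]
wrist_force: [2.0, -0.5, 2.6]
width: 0.0175
```

Emit:
carry_out(
  commands=[
    {"slide": [0,0,-0.2],"turn": [0,0,0],"claw": -1},
    {"slide": [0,0,-0.2],"turn": [0,0,0],"claw": -1},
    {"slide": [0,0,0],"turn": [0,0,0],"claw": -1},
  ],
)

```text
time: 10.65
position: [0.479, 0.2607, 0.0424]
eef_rot: [0.027, 0.707, 0.027, -0.706]
wrist_force: [1.2, -1.2, -1.4]
width: 0.0172
```

Emit:
carry_out(
  commands=[
    {"slide": [0,0,-0.2],"turn": [0,0,0],"claw": -1},
    {"slide": [0,0,-0.2],"turn": [0,0,0],"claw": -1},
    {"slide": [0,0,-0.1],"turn": [0,0,0],"claw": -1},
    {"slide": [0,0,0],"turn": [0,0,0],"claw": -1},
    {"slide": [0,0,0],"turn": [0,0,0],"claw": -1},
  ],
)

```text
time: 11.07
position: [0.4783, 0.2605, 0.0367]
eef_rot: [-0.027, -0.706, -0.027, 0.707]
wrist_force: [3.6, -0.9, -12.3]
width: 0.0176
```

```bash
python3 - <<'E'
from h import *
s=sensors.state();print(s['time'],s['position'],s['eef_rot'],s['wrist_force'],s['width']);i=get_image('wrist');cv2.imwrite('pics/w11.png',i[:,:,::-1])
i=get_image('side');crop(i,120,190,280,315,5,'s11.png')
E
```

```text
11.0667 [0.47829827 0.26053308 0.03666036] [-0.02742397 -0.70639091 -0.02713144  0.7067699 ] [  3.5568457   -0.86040219 -12.26226933] 0.017645026954980967
```

View pics/w11.png

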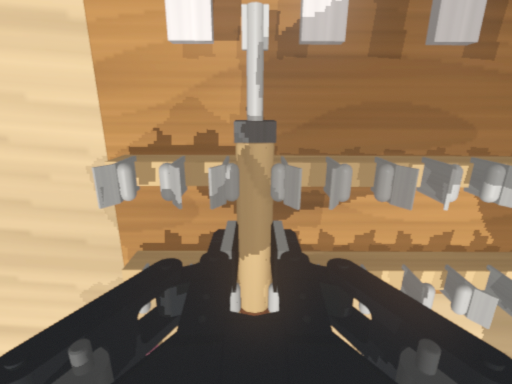

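View pics/s11.png

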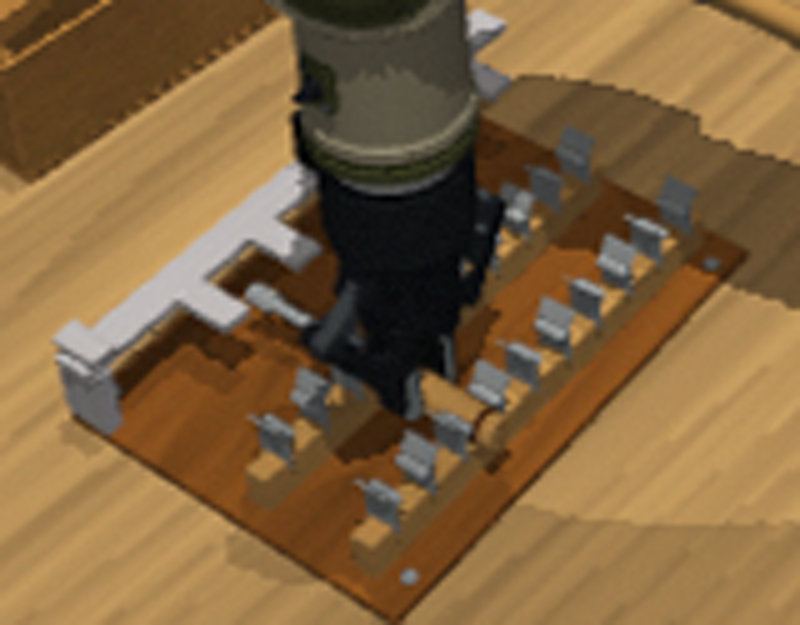

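Emit:
carry_out(
  commands=[
    {"slide": [0,0,0],"turn": [0,0,0],"claw": -0.2},
    {"slide": [0,0,0],"turn": [0,0,0],"claw": -0.2},
    {"slide": [0,0,0],"turn": [0,0,0],"claw": -0.2},
    {"slide": [0,0,0],"turn": [0,0,0],"claw": -0.2},
  ],
)

```text
time: 11.5
position: [0.4782, 0.261, 0.0377]
eef_rot: [0.027, 0.707, 0.028, -0.707]
wrist_force: [-0.6, 0.1, 0.3]
width: 0.0346
```

Emit:
carry_out(
  commands=[
    {"slide": [0,0,2],"turn": [0,0,0],"claw": -0.2},
    {"slide": [0,0,4],"turn": [0,0,0],"claw": -0.2},
    {"slide": [0,0,4],"turn": [0,0,0],"claw": -0.2},
    {"slide": [0,0,0],"turn": [0,0,0],"claw": -0.2},
    {"slide": [0,0,0],"turn": [0,0,0],"claw": 0},
  ],
)

```text
time: 11.92
position: [0.4793, 0.2614, 0.1398]
eef_rot: [0.026, 0.708, 0.028, -0.705]
wrist_force: [0.7, 0.6, 0.0]
width: 0.0425
```

```bash
python3 - <<'E'
from h import *
s=sensors.state();print(s['time'],s['position'],s['wrist_force'],s['width']);i=get_image('wrist');cv2.imwrite('pics/w12.png',i[:,:,::-1])
E
```

```text
11.9167 [0.47934857 0.26143941 0.13984744] [0.71486406 0.58193986 0.00879481] 0.04245861469136066
```

View pics/w12.png

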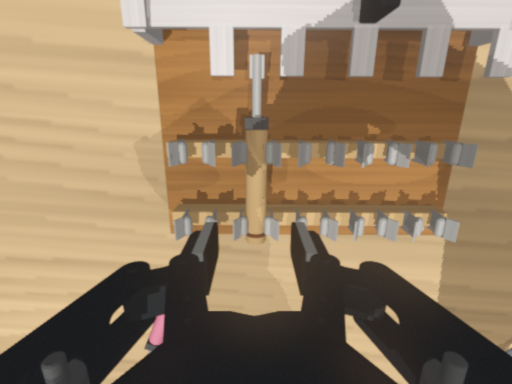

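Emit:
carry_out(
  commands=[
    {"slide": [0.57,-3.83,0],"turn": [0,0,-0.2],"claw": 0.1},
    {"slide": [0.57,-3.83,0],"turn": [0,0,-0.2],"claw": 0.1},
    {"slide": [0.57,-3.83,0],"turn": [0,0,-0.2],"claw": 0.1},
    {"slide": [0.57,-3.83,0],"turn": [0,0,-0.2],"claw": 0.1},
    {"slide": [0.57,-3.83,0],"turn": [0,0,-0.2],"claw": 0.1},
    {"slide": [0.57,-3.83,0],"turn": [0,0,-0.2],"claw": 0.1},
    {"slide": [0.57,-3.83,0],"turn": [0,0,-0.2],"claw": 0.1},
    {"slide": [0.57,-3.83,0],"turn": [0,0,-0.2],"claw": 0.1},
    {"slide": [0.57,-3.83,0],"turn": [0,0,-0.2],"claw": 0.1},
    {"slide": [0.57,-3.83,0],"turn": [0,0,-0.2],"claw": 0.1},
  ],
)

```text
time: 12.8
position: [0.5344, -0.124, 0.1357]
eef_rot: [-0.015, -0.706, -0.015, 0.708]
wrist_force: [0.9, -0.2, 0.4]
width: 0.0471
```

Emit:
carry_out(
  commands=[
    {"slide": [0,0,2],"turn": [0,0,0],"claw": 0.1},
    {"slide": [0,0,0],"turn": [0,0,0],"claw": 0.1},
    {"slide": [0,0,0],"turn": [0,0,0],"claw": 0.1},
    {"slide": [0,0,0],"turn": [0,0,0],"claw": 0.1},
  ],
)

```text
time: 13.13
position: [0.5346, -0.1215, 0.156]
eef_rot: [-0.015, -0.706, -0.016, 0.708]
wrist_force: [0.5, 0.9, 0.2]
width: 0.0469
```

```bash
python3 - <<'E'
from h import *
s=sensors.state();c=get_calibration('wrist');i=get_image('wrist')
np.savez('w13.npz',**c);print(s['time'],s['position'],s['eef_rot'],s['wrist_force'],s['width']);cv2.imwrite('pics/w13.png',cv2.resize(i[:280,100:,::-1],None,fx=1.9,fy=1.9))
E
```

```text
13.1333 [ 0.5346191  -0.1214604   0.15604067] [-0.01506117 -0.70626001 -0.01560626  0.70762024] [0.53639792 0.85207838 0.21431298] 0.04694181750772053
```

View pics/w13.png

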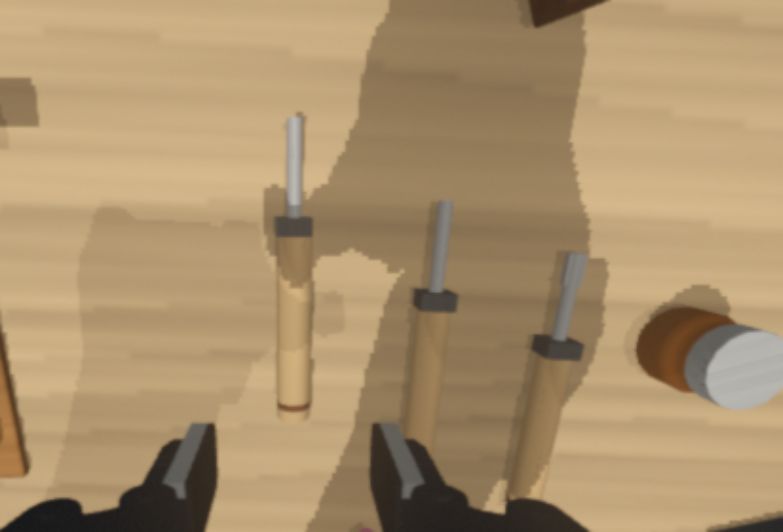

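```bash
python3 - <<'E'
from h import *
c=dict(np.load('w13.npz'));f=lambda u,v:(100+u/1.9,v/1.9)
print(gouge('wrist',f(295,116),f(293,418),c,.012))
for t,b in [((443,203),(418,440)),((573,255),(527,495))]: print(ray('wrist',*f(*t),.012,c)[:2],ray('wrist',*f(*b),.012,c)[:2])
E
```

```text
(array([ 0.5346, -0.1208]), np.float64(2.2), np.float64(0.1708))
[ 0.6101961  -0.19905415] [ 0.46793264 -0.20175242]
[ 0.58556353 -0.27559106] [ 0.43203702 -0.27685367]
```

Emit:
carry_out(
  commands=[
    {"slide": [0,0,-4],"turn": [0,0,0],"claw": 0.1},
    {"slide": [0,0,-4],"turn": [0,0,0],"claw": 0.1},
    {"slide": [0,0,-3.5],"turn": [0,0,0],"claw": 0.1},
    {"slide": [0,0,-2],"turn": [0,0,0],"claw": 0.1},
    {"slide": [0,0,0],"turn": [0,0,0],"claw": 0.1},
    {"slide": [0,0,-1.0],"turn": [0,0,0],"claw": 0.1},
    {"slide": [0,0,-0.6],"turn": [0,0,0],"claw": 0.1},
    {"slide": [0,0,0],"turn": [0,0,0],"claw": 0.1},
    {"slide": [0,0,0],"turn": [0,0,0],"claw": 0.1},
  ],
)

```text
time: 13.93
position: [0.5358, -0.1223, 0.007]
eef_rot: [0.015, 0.707, 0.015, -0.707]
wrist_force: [-0.3, -0.3, 0.4]
width: 0.0469
```

Emit:
carry_out(
  commands=[
    {"slide": [0,0,0],"turn": [0,0,0],"claw": -1},
    {"slide": [0,0,0],"turn": [0,0,0],"claw": -1},
    {"slide": [0,0,0],"turn": [0,0,0],"claw": -1},
    {"slide": [0,0,0],"turn": [0,0,0],"claw": -1},
    {"slide": [0,0,0],"turn": [0,0,0],"claw": -1},
    {"slide": [0,0,0],"turn": [0,0,0],"claw": -1},
  ],
)

```text
time: 14.43
position: [0.5358, -0.1225, 0.0074]
eef_rot: [0.015, 0.707, 0.015, -0.706]
wrist_force: [-1.3, 0.5, 8.0]
width: 0.0175
```

```bash
python3 - <<'E'
from h import *
s=sensors.state();print(s['position'],s['wrist_force'],s['width']);i=get_image('wrist');cv2.imwrite('pics/w14.png',i[:,:,::-1])
E
```

```text
[ 0.53582048 -0.12246021  0.00742892] [-1.27876501  0.47736541  8.02253043] 0.017472886312469932
```

View pics/w14.png

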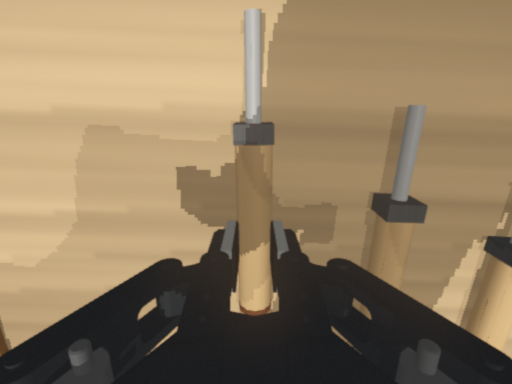

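Emit:
carry_out(
  commands=[
    {"slide": [0,0,1],"turn": [0,0,0],"claw": -1},
    {"slide": [0,0,3],"turn": [0,0,0],"claw": -1},
    {"slide": [0,0,4],"turn": [0,0,0],"claw": -1},
    {"slide": [0,0,4],"turn": [0,0,0],"claw": -1},
    {"slide": [0,0,2],"turn": [0,0,0],"claw": -1},
  ],
)

```text
time: 14.9
position: [0.5363, -0.1227, 0.1512]
eef_rot: [0.015, 0.709, 0.014, -0.705]
wrist_force: [1.5, -0.1, -2.2]
width: 0.0172
```

Emit:
carry_out(
  commands=[
    {"slide": [-0.67,4.09,0],"turn": [0,0,0.29],"claw": -1},
    {"slide": [-0.67,4.09,0],"turn": [0,0,0.29],"claw": -1},
    {"slide": [-0.67,4.09,0],"turn": [0,0,0.29],"claw": -1},
    {"slide": [-0.67,4.09,0],"turn": [0,0,0.29],"claw": -1},
    {"slide": [-0.67,4.09,0],"turn": [0,0,0.29],"claw": -1},
    {"slide": [-0.67,4.09,0],"turn": [0,0,0.29],"claw": -1},
    {"slide": [-0.67,4.09,0],"turn": [0,0,0.29],"claw": -1},
    {"slide": [-0.67,4.09,0],"turn": [0,0,0.29],"claw": -1},
    {"slide": [0,0,0],"turn": [0,0,0],"claw": -1},
    {"slide": [0,0,0],"turn": [0,0,0],"claw": -1},
  ],
)

```text
time: 15.73
position: [0.4808, 0.208, 0.147]
eef_rot: [0.031, 0.707, 0.032, -0.706]
wrist_force: [0.8, -0.0, -1.0]
width: 0.0178
```

Emit:
carry_out(
  commands=[
    {"slide": [0,0,0],"turn": [0,0,0],"claw": -1},
    {"slide": [0,0,0],"turn": [0,0,0],"claw": -1},
  ],
)

```text
time: 15.9
position: [0.4819, 0.2033, 0.1466]
eef_rot: [0.029, 0.707, 0.028, -0.706]
wrist_force: [0.6, 0.5, -1.0]
width: 0.0173
```

```bash
python3 - <<'E'
from h import *
s=sensors.state();print(s['time'],s['position'],s['eef_rot'],s['wrist_force'],s['width']);i=get_image('wrist');cv2.imwrite('pics/w15.png',i[:,:,::-1])
E
```

```text
15.9 [0.48189891 0.20334937 0.14664199] [ 0.02883104  0.7065586   0.02838433 -0.70649703] [ 0.61288859  0.53275051 -0.98718208] 0.017287762018524774
```

View pics/w15.png

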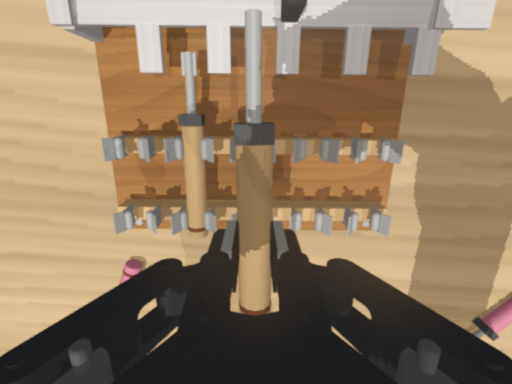

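Emit:
carry_out(
  commands=[
    {"slide": [0,0.15,-2],"turn": [0,0,0],"claw": -1},
    {"slide": [0,0,-3],"turn": [0,0,0],"claw": -1},
    {"slide": [0,0,-2],"turn": [0,0,0],"claw": -1},
    {"slide": [0,0,-1],"turn": [0,0,0],"claw": -1},
    {"slide": [0,0,-0.3],"turn": [0,0,0],"claw": -1},
    {"slide": [0,0,0],"turn": [0,0,0],"claw": -1},
    {"slide": [0,0,0],"turn": [0,0,0],"claw": -1},
  ],
)

```text
time: 16.53
position: [0.4823, 0.206, 0.064]
eef_rot: [0.029, 0.707, 0.029, -0.706]
wrist_force: [0.1, 0.1, -0.6]
width: 0.0173
```

```bash
python3 - <<'E'
from h import *
s=sensors.state();print(s['time'],s['position'],s['eef_rot'],s['wrist_force'],s['width']);i=get_image('wrist');cv2.imwrite('pics/w16.png',i[:,:,::-1])
E
```

```text
16.5333 [0.4822994  0.20602127 0.0639844 ] [ 0.0288629   0.70674002  0.02899236 -0.70628954] [ 0.10033849  0.05990994 -0.55439139] 0.017302213765831555
```

View pics/w16.png

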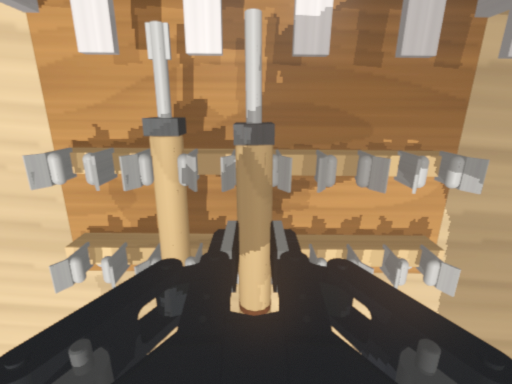

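Emit:
carry_out(
  commands=[
    {"slide": [0,0,-0.4],"turn": [0,0,0],"claw": -1},
    {"slide": [0,0,-0.3],"turn": [0,0,0],"claw": -1},
    {"slide": [0,0,-0.3],"turn": [0,0,0],"claw": -1},
    {"slide": [0,0,-0.2],"turn": [0,0,0],"claw": -1},
    {"slide": [0,0,0],"turn": [0,0,0],"claw": -1},
  ],
)

```text
time: 17.0
position: [0.4824, 0.2061, 0.0516]
eef_rot: [0.029, 0.707, 0.029, -0.706]
wrist_force: [0.3, -2.5, 2.6]
width: 0.0174
```

Emit:
carry_out(
  commands=[
    {"slide": [0,0,-0.2],"turn": [0,0,0],"claw": -1},
    {"slide": [0,0,-0.2],"turn": [0,0,0],"claw": -1},
    {"slide": [0,0,-0.2],"turn": [0,0,0],"claw": -1},
    {"slide": [0,0,0],"turn": [0,0,0],"claw": -1},
  ],
)

```text
time: 17.33
position: [0.4823, 0.206, 0.0452]
eef_rot: [0.029, 0.707, 0.029, -0.706]
wrist_force: [2.5, -2.2, -3.6]
width: 0.0173
```

Emit:
carry_out(
  commands=[
    {"slide": [0,0,-0.2],"turn": [0,0,0],"claw": -1},
    {"slide": [0,0,-0.2],"turn": [0,0,0],"claw": -1},
    {"slide": [0,0,-0.1],"turn": [0,0,0],"claw": -1},
    {"slide": [0,0,0],"turn": [0,0,0],"claw": -1},
  ],
)

```text
time: 17.67
position: [0.4817, 0.2061, 0.0397]
eef_rot: [-0.029, -0.706, -0.029, 0.707]
wrist_force: [3.0, -2.5, -10.3]
width: 0.0172
```

Emit:
carry_out(
  commands=[
    {"slide": [0,0,0],"turn": [0,0,0],"claw": -0.2},
    {"slide": [0,0,0],"turn": [0,0,0],"claw": -0.2},
    {"slide": [0,0,0],"turn": [0,0,0],"claw": -0.2},
    {"slide": [0,0,0],"turn": [0,0,0],"claw": -0.2},
    {"slide": [0,0,2],"turn": [0,0,0],"claw": -0.2},
    {"slide": [0,0,4],"turn": [0,0,0],"claw": -0.2},
    {"slide": [0,0,4],"turn": [0,0,0],"claw": -0.2},
    {"slide": [0,0,0],"turn": [0,0,0],"claw": -0.2},
  ],
)

```text
time: 18.33
position: [0.4842, 0.2077, 0.1464]
eef_rot: [0.028, 0.709, 0.031, -0.704]
wrist_force: [1.5, 0.7, -0.1]
width: 0.0344
```

```bash
python3 - <<'E'
from h import *
s=sensors.state();print(s['time'],s['position'],s['wrist_force'],s['width']);i=get_image('wrist');cv2.imwrite('pics/w17.png',i[:,:,::-1])
E
```

```text
18.3333 [0.48416715 0.2077464  0.14640336] [ 1.45396469  0.74028935 -0.06197478] 0.0343756361148634
```

View pics/w17.png

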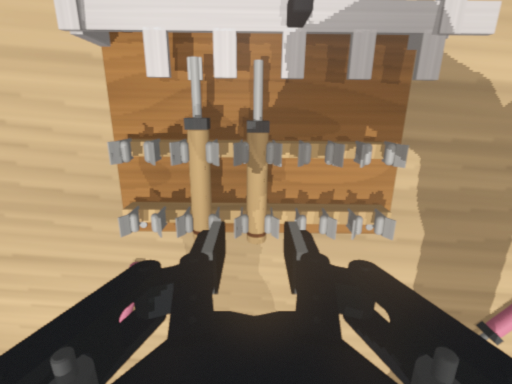

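Emit:
carry_out(
  commands=[
    {"slide": [0.15,-4.08,0],"turn": [0,0,-0.36],"claw": 0.1},
    {"slide": [0.15,-4.08,0],"turn": [0,0,-0.36],"claw": 0.1},
    {"slide": [0.15,-4.08,0],"turn": [0,0,-0.36],"claw": 0.1},
    {"slide": [0.15,-4.08,0],"turn": [0,0,-0.36],"claw": 0.1},
    {"slide": [0.15,-4.08,0],"turn": [0,0,-0.36],"claw": 0.1},
    {"slide": [0.15,-4.08,0],"turn": [0,0,-0.36],"claw": 0.1},
    {"slide": [0.15,-4.08,0],"turn": [0,0,-0.36],"claw": 0.1},
    {"slide": [0.15,-4.08,0],"turn": [0,0,-0.36],"claw": 0.1},
    {"slide": [0.15,-4.08,0],"turn": [0,0,-0.36],"claw": 0.1},
    {"slide": [0.15,-4.08,0],"turn": [0,0,-0.36],"claw": 0.1},
  ],
)

```text
time: 19.22
position: [0.496, -0.2033, 0.1395]
eef_rot: [-0.007, -0.707, -0.007, 0.707]
wrist_force: [0.5, 0.3, 0.4]
width: 0.0473
```

Emit:
carry_out(
  commands=[
    {"slide": [0,0,1],"turn": [0,0,0],"claw": 0.1},
    {"slide": [0,0,0],"turn": [0,0,0],"claw": 0.1},
    {"slide": [0,0,0],"turn": [0,0,0],"claw": 0.1},
    {"slide": [0,0,0],"turn": [0,0,0],"claw": 0.1},
  ],
)

```text
time: 19.55
position: [0.4966, -0.1999, 0.1497]
eef_rot: [-0.008, -0.707, -0.008, 0.707]
wrist_force: [0.9, -0.3, 0.0]
width: 0.0468
```

```bash
python3 - <<'E'
from h import *
s=sensors.state();c=get_calibration('wrist');i=get_image('wrist')
np.savez('w18.npz',**c);print(s['time'],s['position'],s['eef_rot'],s['wrist_force'],s['width']);cv2.imwrite('pics/w18.png',cv2.resize(i[:280,100:,::-1],None,fx=1.9,fy=1.9))
E
```

```text
19.55 [ 0.49658221 -0.19992013  0.14971367] [-0.00751286 -0.70679756 -0.00817057  0.70732878] [ 0.89020284 -0.34546786  0.00909657] 0.04677548883331024
```

View pics/w18.png

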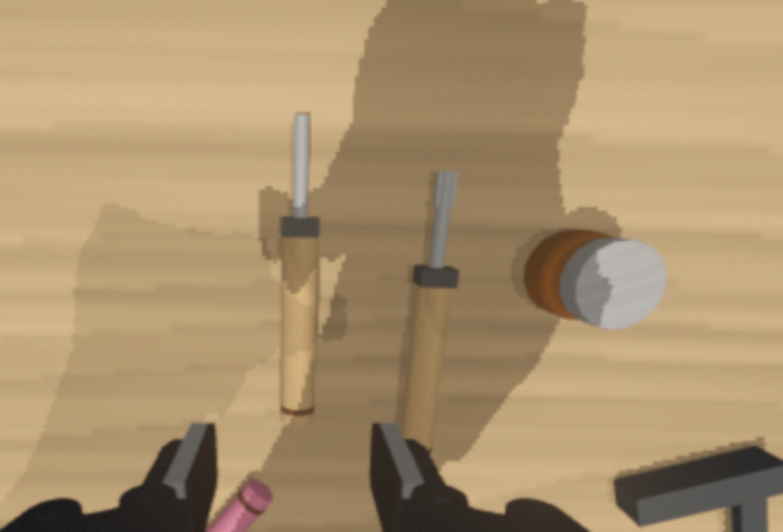

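```bash
python3 - <<'E'
from h import *
c=dict(np.load('w18.npz'));f=lambda u,v:(100+u/1.9,v/1.9)
print(gouge('wrist',f(303,113),f(298,419),c,.012))
t=ray('wrist',*f(447,170),.012,c);b=ray('wrist',*f(418,440),.012,c);print(t,b,np.degrees(np.arctan2(*(t-b)[[1,0]])))
E
```

```text
(array([ 0.4984, -0.2025]), np.float64(0.6), np.float64(0.1691))
[ 0.58718921 -0.2776314   0.012     ] [ 0.43147763 -0.27695532  0.012     ] -0.24877077315037968
```

Emit:
carry_out(
  commands=[
    {"slide": [0.2,-0.2,-4],"turn": [0,0,-0.4],"claw": 0.1},
    {"slide": [0,0,-4],"turn": [0,0,0],"claw": 0.1},
    {"slide": [0,0,-3],"turn": [0,0,0],"claw": 0.1},
    {"slide": [0,0,-2],"turn": [0,0,0],"claw": 0.1},
    {"slide": [0,0,0],"turn": [0,0,0],"claw": 0.1},
    {"slide": [0,0,-1.0],"turn": [0,0,0],"claw": 0.1},
    {"slide": [0,0,-0.5],"turn": [0,0,0],"claw": 0.1},
    {"slide": [0,0,0],"turn": [0,0,0],"claw": 0.1},
    {"slide": [0,0,0],"turn": [0,0,0],"claw": 0.1},
  ],
)

```text
time: 20.35
position: [0.4992, -0.2036, 0.006]
eef_rot: [0.005, 0.707, 0.005, -0.707]
wrist_force: [-0.6, -0.3, -0.2]
width: 0.0469
```

Emit:
carry_out(
  commands=[
    {"slide": [0,0,0],"turn": [0,0,0],"claw": -1},
    {"slide": [0,0,0],"turn": [0,0,0],"claw": -1},
    {"slide": [0,0,0],"turn": [0,0,0],"claw": -1},
    {"slide": [0,0,0],"turn": [0,0,0],"claw": -1},
    {"slide": [0,0,0],"turn": [0,0,0],"claw": -1},
    {"slide": [0,0,0],"turn": [0,0,0],"claw": -1},
  ],
)

```text
time: 20.85
position: [0.4992, -0.2038, 0.0063]
eef_rot: [0.005, 0.708, 0.004, -0.707]
wrist_force: [-0.6, 0.9, 8.0]
width: 0.0176
```

```bash
python3 - <<'E'
from h import *
s=sensors.state();print(s['position'],s['wrist_force'],s['width']);i=get_image('wrist');cv2.imwrite('pics/w19.png',i[:,:,::-1])
E
```

```text
[ 0.49917597 -0.20381215  0.00634732] [-0.55825272  0.8967493   8.0300503 ] 0.017561038441536357
```

View pics/w19.png

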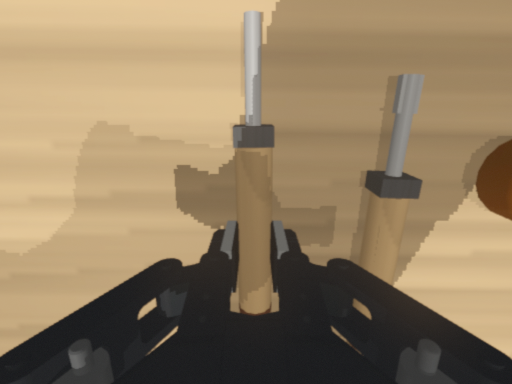

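Emit:
carry_out(
  commands=[
    {"slide": [0,0,1],"turn": [0,0,0],"claw": -1},
    {"slide": [0,0,3],"turn": [0,0,0],"claw": -1},
    {"slide": [0,0,4],"turn": [0,0,0],"claw": -1},
    {"slide": [0,0,4],"turn": [0,0,0],"claw": -1},
    {"slide": [0,0,2],"turn": [0,0,0],"claw": -1},
  ],
)

```text
time: 21.32
position: [0.4995, -0.2041, 0.15]
eef_rot: [0.005, 0.709, 0.004, -0.706]
wrist_force: [1.4, -0.6, -0.8]
width: 0.017
```

Emit:
carry_out(
  commands=[
    {"slide": [-0.12,3.93,0],"turn": [0,0,0.4],"claw": -1},
    {"slide": [-0.12,3.93,0],"turn": [0,0,0.4],"claw": -1},
    {"slide": [-0.12,3.93,0],"turn": [0,0,0.4],"claw": -1},
    {"slide": [-0.12,3.93,0],"turn": [0,0,0.4],"claw": -1},
    {"slide": [-0.12,3.93,0],"turn": [0,0,0.4],"claw": -1},
    {"slide": [-0.12,3.93,0],"turn": [0,0,0.4],"claw": -1},
    {"slide": [-0.12,3.93,0],"turn": [0,0,0.4],"claw": -1},
    {"slide": [-0.12,3.93,0],"turn": [0,0,0.4],"claw": -1},
    {"slide": [-0.12,3.93,0],"turn": [0,0,0.4],"claw": -1},
    {"slide": [0,0,0],"turn": [0,0,0],"claw": -1},
  ],
)

```text
time: 22.15
position: [0.4876, 0.1592, 0.1463]
eef_rot: [0.029, 0.707, 0.032, -0.706]
wrist_force: [1.1, 0.8, 0.5]
width: 0.0175
```

Emit:
carry_out(
  commands=[
    {"slide": [0,0,0],"turn": [0,0,0],"claw": -1},
    {"slide": [0,0,0],"turn": [0,0,0],"claw": -1},
    {"slide": [0,0,0],"turn": [0,0,0],"claw": -1},
  ],
)

```text
time: 22.4
position: [0.4879, 0.1485, 0.1456]
eef_rot: [-0.026, -0.707, -0.026, 0.707]
wrist_force: [0.7, -0.5, 0.1]
width: 0.0176
```

```bash
python3 - <<'E'
from h import *
s=sensors.state();print(s['time'],s['position'],s['eef_rot'],s['wrist_force'],s['width']);i=get_image('wrist');cv2.imwrite('pics/w20.png',i[:,:,::-1])
E
```

```text
22.4 [0.48785784 0.14845813 0.14560421] [-0.02632905 -0.70657892 -0.0258383   0.70667205] [ 0.70466713 -0.45262426  0.13281175] 0.017569746240007105
```

View pics/w20.png

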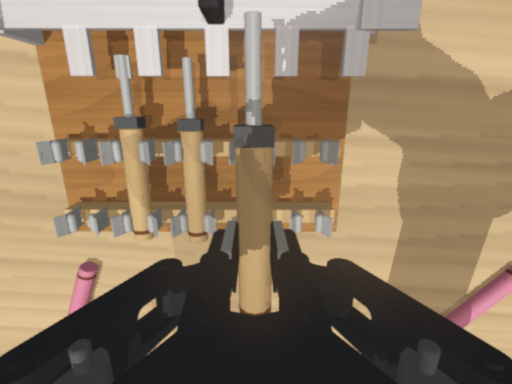

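Emit:
carry_out(
  commands=[
    {"slide": [0,0.2,-2],"turn": [0,0,0.1],"claw": -1},
    {"slide": [0,0,-3],"turn": [0,0,0],"claw": -1},
    {"slide": [0,0,-2],"turn": [0,0,0],"claw": -1},
    {"slide": [0,0,-1],"turn": [0,0,0],"claw": -1},
    {"slide": [0,0,-0.3],"turn": [0,0,0],"claw": -1},
    {"slide": [0,0,0],"turn": [0,0,0],"claw": -1},
    {"slide": [0,0,0],"turn": [0,0,0],"claw": -1},
  ],
)

```text
time: 23.03
position: [0.4884, 0.1517, 0.063]
eef_rot: [0.027, 0.707, 0.027, -0.706]
wrist_force: [-0.1, 0.8, -0.7]
width: 0.0174
```

```bash
python3 - <<'E'
from h import *
s=sensors.state();print(s['time'],s['position'],s['eef_rot'],s['wrist_force'],s['width']);i=get_image('wrist');cv2.imwrite('pics/w21.png',i[:,:,::-1])
E
```

```text
23.0333 [0.4883849  0.15170763 0.0629707 ] [ 0.0270569   0.70679355  0.02713967 -0.70638108] [-0.08437488  0.79327247 -0.71050681] 0.017416649252215442
```

View pics/w21.png

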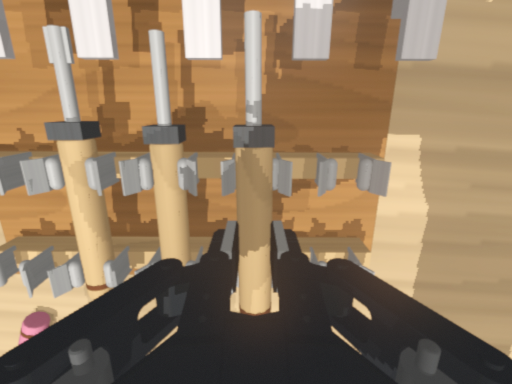

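Emit:
carry_out(
  commands=[
    {"slide": [0,-0.05,-0.4],"turn": [0,0,0],"claw": -1},
    {"slide": [0,0,-0.3],"turn": [0,0,0],"claw": -1},
    {"slide": [0,0,-0.3],"turn": [0,0,0],"claw": -1},
    {"slide": [0,0,-0.2],"turn": [0,0,0],"claw": -1},
    {"slide": [0,0,0],"turn": [0,0,0],"claw": -1},
  ],
)

```text
time: 23.5
position: [0.4886, 0.1513, 0.0506]
eef_rot: [0.027, 0.707, 0.027, -0.706]
wrist_force: [1.3, -2.2, 2.5]
width: 0.0173
```

Emit:
carry_out(
  commands=[
    {"slide": [0,0,-0.2],"turn": [0,0,0],"claw": -1},
    {"slide": [0,0,-0.2],"turn": [0,0,0],"claw": -1},
    {"slide": [0,0,-0.2],"turn": [0,0,0],"claw": -1},
    {"slide": [0,0,0],"turn": [0,0,0],"claw": -1},
  ],
)

```text
time: 23.83
position: [0.4885, 0.1513, 0.0443]
eef_rot: [0.027, 0.707, 0.027, -0.706]
wrist_force: [1.8, -2.1, -2.7]
width: 0.0175
```

Emit:
carry_out(
  commands=[
    {"slide": [0,0,-0.2],"turn": [0,0,0],"claw": -1},
    {"slide": [0,0,-0.2],"turn": [0,0,0],"claw": -1},
    {"slide": [0,0,-0.1],"turn": [0,0,0],"claw": -1},
    {"slide": [0,0,0],"turn": [0,0,0],"claw": -1},
  ],
)

```text
time: 24.17
position: [0.4879, 0.1514, 0.0387]
eef_rot: [-0.027, -0.706, -0.027, 0.707]
wrist_force: [3.1, -2.4, -9.4]
width: 0.0174
```

Release, then to gouge D at about (.474, -.275).

Emit:
carry_out(
  commands=[
    {"slide": [0,0,0],"turn": [0,0,0],"claw": -0.2},
    {"slide": [0,0,0],"turn": [0,0,0],"claw": -0.2},
    {"slide": [0,0,0],"turn": [0,0,0],"claw": -0.2},
    {"slide": [0,0,0],"turn": [0,0,0],"claw": -0.2},
    {"slide": [0,0,2],"turn": [0,0,0],"claw": -0.2},
    {"slide": [0,0,4],"turn": [0,0,0],"claw": -0.2},
    {"slide": [0,0,4],"turn": [0,0,0],"claw": -0.2},
    {"slide": [0,0,0],"turn": [0,0,0],"claw": -0.2},
  ],
)

```text
time: 24.83
position: [0.4903, 0.1526, 0.1453]
eef_rot: [0.026, 0.709, 0.028, -0.704]
wrist_force: [0.3, 0.6, -1.3]
width: 0.0345
```

```bash
python3 - <<'E'
from h import *
s=sensors.state();print(s['time'],s['position'],s['wrist_force'],s['width']);i=get_image('wrist');cv2.imwrite('pics/w22.png',i[:,:,::-1])
E
```

```text
24.8333 [0.49033237 0.15259701 0.14527315] [ 0.27386415  0.64926868 -1.2894762 ] 0.03445565085159924
```

View pics/w22.png

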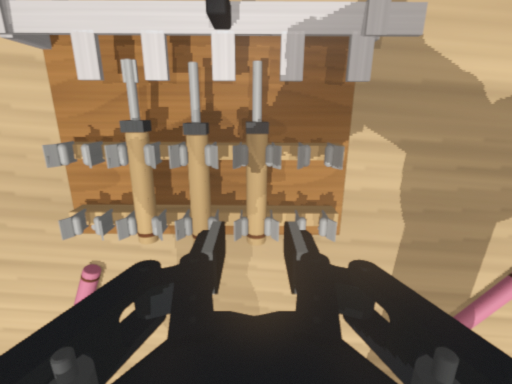

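Emit:
carry_out(
  commands=[
    {"slide": [-0.15,-4.15,0],"turn": [0,0,-0.5],"claw": 0.1},
    {"slide": [-0.15,-4.15,0],"turn": [0,0,-0.5],"claw": 0.1},
    {"slide": [-0.15,-4.15,0],"turn": [0,0,-0.5],"claw": 0.1},
    {"slide": [-0.15,-4.15,0],"turn": [0,0,-0.5],"claw": 0.1},
    {"slide": [-0.15,-4.15,0],"turn": [0,0,-0.5],"claw": 0.1},
    {"slide": [-0.15,-4.15,0],"turn": [0,0,-0.5],"claw": 0.1},
    {"slide": [-0.15,-4.15,0],"turn": [0,0,-0.5],"claw": 0.1},
    {"slide": [-0.15,-4.15,0],"turn": [0,0,-0.5],"claw": 0.1},
    {"slide": [-0.15,-4.15,0],"turn": [0,0,-0.5],"claw": 0.1},
    {"slide": [-0.15,-4.15,0],"turn": [0,0,-0.5],"claw": 0.1},
  ],
)

```text
time: 25.72
position: [0.472, -0.2651, 0.1385]
eef_rot: [0.004, -0.707, 0.003, 0.707]
wrist_force: [1.2, -0.1, 0.7]
width: 0.0465
```

Emit:
carry_out(
  commands=[
    {"slide": [0,-1.2,1],"turn": [0,0,0],"claw": 0.1},
    {"slide": [0,0,0],"turn": [0,0,0],"claw": 0.1},
    {"slide": [0,0,0],"turn": [0,0,0],"claw": 0.1},
    {"slide": [0,0,0],"turn": [0,0,0],"claw": 0.1},
    {"slide": [0,0,0],"turn": [0,0,0],"claw": 0.1},
  ],
)

```text
time: 26.13
position: [0.473, -0.2734, 0.1487]
eef_rot: [0.003, -0.707, 0.002, 0.707]
wrist_force: [0.3, -0.1, -0.8]
width: 0.047
```

```bash
python3 - <<'E'
from h import *
s=sensors.state();c=get_calibration('wrist');i=get_image('wrist')
np.savez('w23.npz',**c);print(s['time'],s['position'],s['eef_rot'],s['wrist_force'],s['width']);cv2.imwrite('pics/w23.png',cv2.resize(i[:280,100:,::-1],None,fx=1.9,fy=1.9))
E
```

```text
26.1333 [ 0.47295042 -0.27340347  0.14871633] [ 0.00289492 -0.70676701  0.00208808  0.70743739] [ 0.30374697 -0.07843435 -0.84745233] 0.04699033039491849
```

View pics/w23.png

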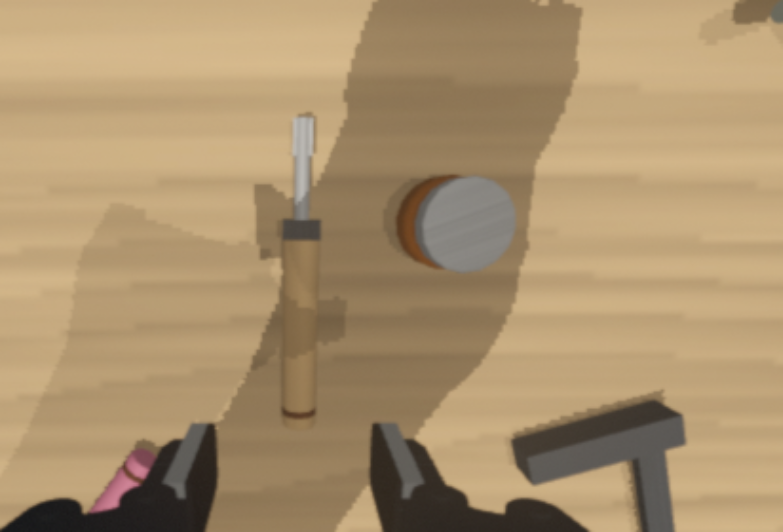

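```bash
python3 - <<'E'
from h import *
c=dict(np.load('w23.npz'));f=lambda u,v:(100+u/1.9,v/1.9)
print(gouge('wrist',f(303.5,116),f(298.5,425),c,.012))
print('jar cap',ray('wrist',*f(467,224),.055,c))
E
```

```text
(array([ 0.4718, -0.2764]), np.float64(-1.0), np.float64(0.171))
jar cap [ 0.53533826 -0.35211616  0.055     ]
```

Emit:
carry_out(
  commands=[
    {"slide": [0,-0.25,-4],"turn": [0,0,-0.5],"claw": 0.1},
    {"slide": [0,0,-4],"turn": [0,0,0],"claw": 0.1},
    {"slide": [0,0,-3],"turn": [0,0,0],"claw": 0.1},
    {"slide": [0,0,-2],"turn": [0,0,0],"claw": 0.1},
    {"slide": [0,0,0],"turn": [0,0,0],"claw": 0.1},
    {"slide": [0,0,-1.0],"turn": [0,0,0],"claw": 0.1},
    {"slide": [0,0,-0.4],"turn": [0,0,0],"claw": 0.1},
    {"slide": [0,0,0],"turn": [0,0,0],"claw": 0.1},
    {"slide": [0,0,0],"turn": [0,0,0],"claw": 0.1},
  ],
)

```text
time: 26.93
position: [0.4734, -0.278, 0.0062]
eef_rot: [-0.006, 0.707, -0.007, -0.707]
wrist_force: [-0.2, -0.3, -0.4]
width: 0.047
```

Emit:
carry_out(
  commands=[
    {"slide": [0,0,0],"turn": [0,0,0],"claw": -1},
    {"slide": [0,0,0],"turn": [0,0,0],"claw": -1},
    {"slide": [0,0,0],"turn": [0,0,0],"claw": -1},
    {"slide": [0,0,0],"turn": [0,0,0],"claw": -1},
    {"slide": [0,0,0],"turn": [0,0,0],"claw": -1},
    {"slide": [0,0,0],"turn": [0,0,0],"claw": -1},
  ],
)

```text
time: 27.43
position: [0.4733, -0.2782, 0.0064]
eef_rot: [-0.006, 0.708, -0.007, -0.707]
wrist_force: [-0.5, 0.9, 8.2]
width: 0.0178
```

```bash
python3 - <<'E'
from h import *
s=sensors.state();print(s['position'],s['wrist_force'],s['width']);i=get_image('wrist');cv2.imwrite('pics/w24.png',i[:,:,::-1])
E
```

```text
[ 0.4733175  -0.27816256  0.0063614 ] [-0.4943474   0.91727621  8.20660951] 0.017832548958091967
```

View pics/w24.png

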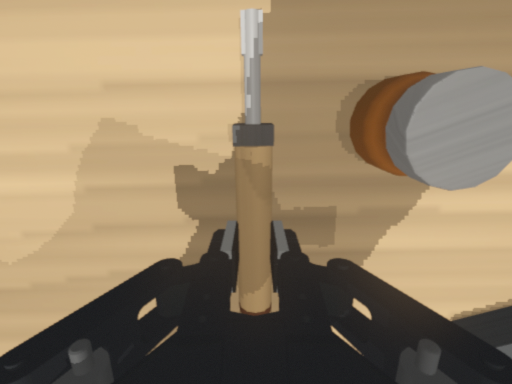

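Emit:
carry_out(
  commands=[
    {"slide": [0,0,1],"turn": [0,0,0],"claw": -1},
    {"slide": [0,0,3],"turn": [0,0,0],"claw": -1},
    {"slide": [0,0,4],"turn": [0,0,0],"claw": -1},
    {"slide": [0,0,4],"turn": [0,0,0],"claw": -1},
    {"slide": [0,0,2],"turn": [0,0,0],"claw": -1},
  ],
)

```text
time: 27.9
position: [0.4737, -0.2785, 0.1501]
eef_rot: [-0.006, 0.708, -0.007, -0.706]
wrist_force: [0.1, -0.1, -2.2]
width: 0.0177
```

Emit:
carry_out(
  commands=[
    {"slide": [0.21,4.15,0],"turn": [0,0,0.6],"claw": -1},
    {"slide": [0.21,4.15,0],"turn": [0,0,0.6],"claw": -1},
    {"slide": [0.21,4.15,0],"turn": [0,0,0.6],"claw": -1},
    {"slide": [0.21,4.15,0],"turn": [0,0,0.6],"claw": -1},
    {"slide": [0.21,4.15,0],"turn": [0,0,0.6],"claw": -1},
    {"slide": [0.21,4.15,0],"turn": [0,0,0.6],"claw": -1},
    {"slide": [0.21,4.15,0],"turn": [0,0,0.6],"claw": -1},
    {"slide": [0.21,4.15,0],"turn": [0,0,0.6],"claw": -1},
    {"slide": [0.21,4.15,0],"turn": [0,0,0.6],"claw": -1},
    {"slide": [0,0,0],"turn": [0,0,0],"claw": -1},
  ],
)

```text
time: 28.73
position: [0.4923, 0.1052, 0.1463]
eef_rot: [0.029, 0.707, 0.033, -0.705]
wrist_force: [0.6, 0.1, 0.1]
width: 0.0177
```

Emit:
carry_out(
  commands=[
    {"slide": [0,0,0],"turn": [0,0,0],"claw": -1},
    {"slide": [0,0,0],"turn": [0,0,0],"claw": -1},
    {"slide": [0,0,0],"turn": [0,0,0],"claw": -1},
  ],
)

```text
time: 28.98
position: [0.4917, 0.0941, 0.1456]
eef_rot: [-0.026, -0.707, -0.026, 0.707]
wrist_force: [0.4, 0.1, -1.7]
width: 0.0173
```

```bash
python3 - <<'E'
from h import *
s=sensors.state();print(s['time'],s['position'],s['eef_rot'],s['wrist_force'],s['width']);i=get_image('wrist');cv2.imwrite('pics/w25.png',i[:,:,::-1])
E
```

```text
28.9833 [0.49165839 0.09409446 0.14558982] [-0.02632761 -0.70657825 -0.02588875  0.70667093] [ 0.38605905  0.1254159  -1.68929261] 0.017300543973967297
```

View pics/w25.png

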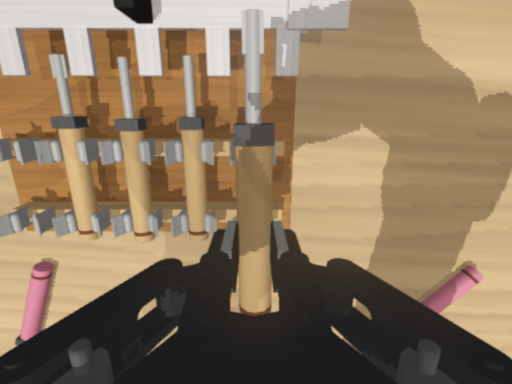

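Teeth at columns 217 and 286 (mid 251.5) against the tool at 254, so shift +2 mm in y as before and descend.

Emit:
carry_out(
  commands=[
    {"slide": [0,0.15,-2],"turn": [0,0,0.1],"claw": -1},
    {"slide": [0,0,-3],"turn": [0,0,0],"claw": -1},
    {"slide": [0,0,-2],"turn": [0,0,0],"claw": -1},
    {"slide": [0,0,-1],"turn": [0,0,0],"claw": -1},
    {"slide": [0,0,-0.3],"turn": [0,0,0],"claw": -1},
    {"slide": [0,0,0],"turn": [0,0,0],"claw": -1},
    {"slide": [0,0,0],"turn": [0,0,0],"claw": -1},
  ],
)

```text
time: 29.62
position: [0.4922, 0.0966, 0.0629]
eef_rot: [0.027, 0.707, 0.027, -0.706]
wrist_force: [-0.0, -0.7, -0.9]
width: 0.0174
```

```bash
python3 - <<'E'
from h import *
s=sensors.state();print(s['time'],s['position'],s['eef_rot'],s['wrist_force'],s['width']);i=get_image('wrist');cv2.imwrite('pics/w26.png',i[:,:,::-1])
E
```

```text
29.6167 [0.49224477 0.09662735 0.06293695] [ 0.02706964  0.70677579  0.02707581 -0.70640082] [-0.04076155 -0.69925511 -0.85822762] 0.017387175237979596
```

View pics/w26.png

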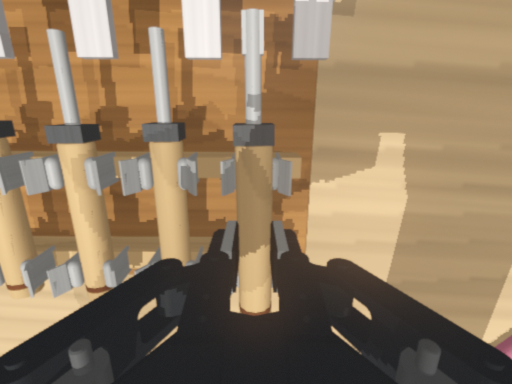

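Emit:
carry_out(
  commands=[
    {"slide": [0,-0.05,-0.4],"turn": [0,0,0],"claw": -1},
    {"slide": [0,0,-0.3],"turn": [0,0,0],"claw": -1},
    {"slide": [0,0,-0.3],"turn": [0,0,0],"claw": -1},
    {"slide": [0,0,-0.2],"turn": [0,0,0],"claw": -1},
    {"slide": [0,0,0],"turn": [0,0,0],"claw": -1},
  ],
)

```text
time: 30.08
position: [0.4925, 0.0963, 0.0506]
eef_rot: [0.027, 0.707, 0.027, -0.706]
wrist_force: [1.2, -1.0, 2.4]
width: 0.017
```

Emit:
carry_out(
  commands=[
    {"slide": [0,0,-0.2],"turn": [0,0,0],"claw": -1},
    {"slide": [0,0,-0.2],"turn": [0,0,0],"claw": -1},
    {"slide": [0,0,-0.2],"turn": [0,0,0],"claw": -1},
    {"slide": [0,0,0],"turn": [0,0,0],"claw": -1},
  ],
)

```text
time: 30.42
position: [0.4924, 0.0963, 0.0443]
eef_rot: [0.027, 0.707, 0.027, -0.706]
wrist_force: [2.3, -1.3, -2.8]
width: 0.0176
```

Emit:
carry_out(
  commands=[
    {"slide": [0,0,-0.2],"turn": [0,0,0],"claw": -1},
    {"slide": [0,0,-0.2],"turn": [0,0,0],"claw": -1},
    {"slide": [0,0,-0.1],"turn": [0,0,0],"claw": -1},
    {"slide": [0,0,0],"turn": [0,0,0],"claw": -1},
  ],
)

```text
time: 30.75
position: [0.4918, 0.0964, 0.0387]
eef_rot: [-0.027, -0.706, -0.027, 0.707]
wrist_force: [4.0, -1.9, -9.8]
width: 0.0172
```

Emit:
carry_out(
  commands=[
    {"slide": [0,0,0],"turn": [0,0,0],"claw": -0.2},
    {"slide": [0,0,0],"turn": [0,0,0],"claw": -0.2},
    {"slide": [0,0,0],"turn": [0,0,0],"claw": -0.2},
    {"slide": [0,0,0],"turn": [0,0,0],"claw": -0.2},
    {"slide": [0,0,2],"turn": [0,0,0],"claw": -0.2},
    {"slide": [0,0,4],"turn": [0,0,0],"claw": -0.2},
    {"slide": [0,0,4],"turn": [0,0,0],"claw": 0},
    {"slide": [0,0,4],"turn": [0,0,0],"claw": 0},
    {"slide": [0,0,0],"turn": [0,0,0],"claw": 0},
    {"slide": [0,0,0],"turn": [0,0,0],"claw": 0},
  ],
)

```text
time: 31.58
position: [0.4929, 0.0969, 0.1818]
eef_rot: [0.027, 0.708, 0.028, -0.705]
wrist_force: [0.0, 0.3, -0.0]
width: 0.043
```

```bash
python3 - <<'E'
from h import *
s=sensors.state();print(s['time'],s['position'],s['wrist_force'],s['width']);i=get_image('wrist');cv2.imwrite('pics/w27.png',i[:,:,::-1])
i=get_image('side');crop(i,120,190,280,315,5,'s27.png')
E
```

```text
31.5833 [0.49290672 0.09693972 0.18176544] [ 0.01376071  0.33971739 -0.03733411] 0.042979132714599834
```

View pics/w27.png

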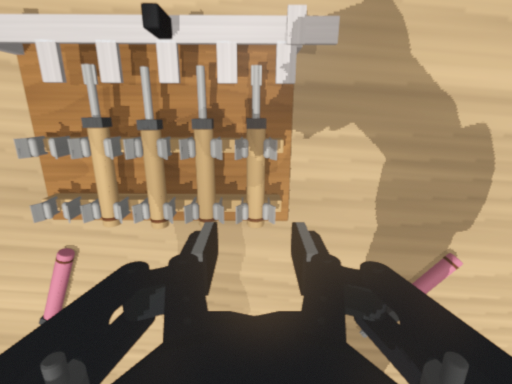

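View pics/s27.png

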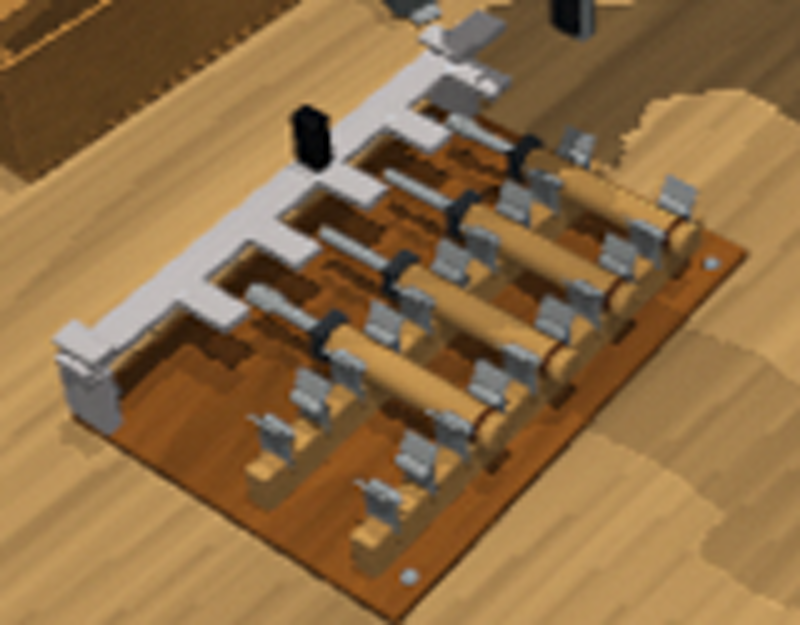

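```bash
python3 - <<'E'
from h import *
a=np.radians(4.36);X=np.array([np.cos(a),np.sin(a)]);Y=np.array([-X[1],X[0]]);o=np.array([.482,.205])
for n,t,b in [('A',(89,66),(109,223)),('B',(146,68),(157.5,225)),('C',(201,67),(206,223)),('D',(256,66),(255.5,223))]:
    q=[ray('wrist',*p,.044)[:2]-o for p in(t,b)]; print(n,[(1000*np.array([v@X,v@Y])).round(1) for v in q])
i=get_image('top');cv2.imwrite('pics/t27.png',i[:,:,::-1])
E
```

```text
A [array([110.9,  51.8]), array([-54. ,  57.7])]
B [array([109.2,  -3. ]), array([-56.4,   2.6])]
C [array([110.2, -56.3]), array([-53.7, -53.1])]
D [array([ 111.2, -109.4]), array([ -53.6, -109.6])]
```

View pics/t27.png

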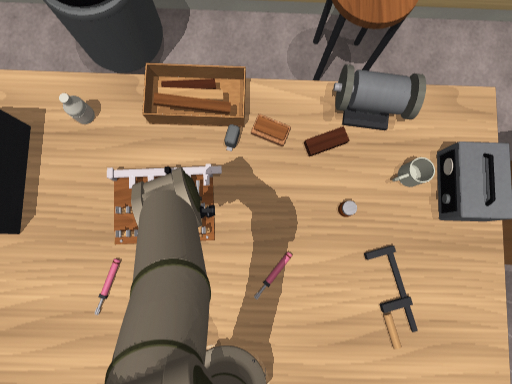

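Emit:
carry_out(
  commands=[
    {"slide": [3.35,2.28,0],"turn": [0,0,0],"claw": 0},
    {"slide": [3.35,2.28,0],"turn": [0,0,0],"claw": 0},
    {"slide": [3.35,2.28,0],"turn": [0,0,0],"claw": 0},
    {"slide": [3.35,2.28,0],"turn": [0,0,0],"claw": 0},
    {"slide": [0,0,-4],"turn": [0,0,0],"claw": 0},
    {"slide": [0,0,0],"turn": [0,0,0],"claw": 0},
    {"slide": [0,0,0],"turn": [0,0,0],"claw": 0},
    {"slide": [0,0,0],"turn": [0,0,0],"claw": 0},
  ],
  force=40,
)

```text
time: 32.4
position: [0.6248, 0.1871, 0.1386]
eef_rot: [-0.028, -0.706, -0.027, 0.708]
wrist_force: [-0.4, -0.2, 0.5]
width: 0.0427
```

```bash
python3 - <<'E'
from h import *
s=sensors.state();print(s['time'],s['position'],s['wrist_force'],s['width']);i=get_image('wrist');cv2.imwrite('pics/w28.png',i[:,:,::-1])
E
```

```text
32.4 [0.6247749  0.18707493 0.13855484] [-0.42438027 -0.15198435  0.51738726] 0.04270266709325877
```

View pics/w28.png

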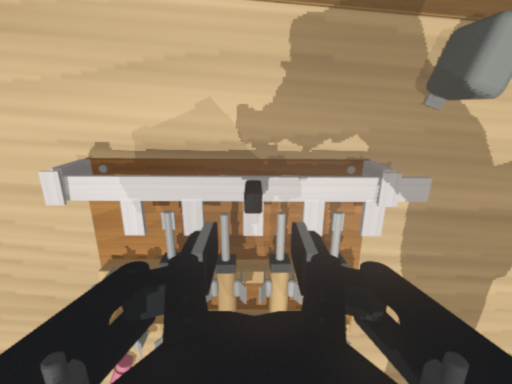

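Emit:
carry_out(
  commands=[
    {"slide": [0.2,0.05,-2],"turn": [0,0,0],"claw": 0},
    {"slide": [0,0,-2],"turn": [0,0,0],"claw": 0},
    {"slide": [0,0,-2],"turn": [0,0,0],"claw": 0},
    {"slide": [0,0,-1.2],"turn": [0,0,0],"claw": 0},
    {"slide": [0,0,0],"turn": [0,0,0],"claw": 0},
    {"slide": [0,0,0],"turn": [0,0,0],"claw": -1},
    {"slide": [0,0,0],"turn": [0,0,0],"claw": -1},
    {"slide": [0,0,0],"turn": [0,0,0],"claw": -1},
    {"slide": [0,0,0],"turn": [0,0,0],"claw": -1},
    {"slide": [0,0,0],"turn": [0,0,0],"claw": -1},
  ],
)

```text
time: 33.28
position: [0.6286, 0.1884, 0.0689]
eef_rot: [0.027, 0.707, 0.027, -0.706]
wrist_force: [-1.2, -1.1, 8.1]
width: 0.0135
```

Emit:
carry_out(
  commands=[
    {"slide": [-0.023,0.3,0],"turn": [0,0,0],"claw": -1},
    {"slide": [-0.023,0.3,0],"turn": [0,0,0],"claw": -1},
    {"slide": [-0.023,0.3,0],"turn": [0,0,0],"claw": -1},
    {"slide": [-0.023,0.3,0],"turn": [0,0,0],"claw": -1},
    {"slide": [-0.023,0.3,0],"turn": [0,0,0],"claw": -1},
    {"slide": [-0.023,0.3,0],"turn": [0,0,0],"claw": -1},
    {"slide": [-0.023,0.3,0],"turn": [0,0,0],"claw": -1},
    {"slide": [-0.023,0.3,0],"turn": [0,0,0],"claw": -1},
    {"slide": [0,0,0],"turn": [0,0,0],"claw": -1},
    {"slide": [0,0,0],"turn": [0,0,0],"claw": -1},
  ],
)

```text
time: 34.12
position: [0.6269, 0.2128, 0.0689]
eef_rot: [0.027, 0.707, 0.028, -0.706]
wrist_force: [-1.1, 0.0, 6.4]
width: 0.0129
```

24.4 mm done; 3 mm remain. Small steps to the stop.

Emit:
carry_out(
  commands=[
    {"slide": [-0.02,0.25,0],"turn": [0,0,0],"claw": -1},
    {"slide": [0,0,0],"turn": [0,0,0],"claw": -1},
    {"slide": [0,0,0],"turn": [0,0,0],"claw": -1},
  ],
)

```text
time: 34.37
position: [0.6267, 0.215, 0.0689]
eef_rot: [0.027, 0.707, 0.028, -0.706]
wrist_force: [-0.7, 0.0, 6.5]
width: 0.0131
```

Emit:
carry_out(
  commands=[
    {"slide": [-0.01,0.15,0],"turn": [0,0,0],"claw": -1},
    {"slide": [0,0,0],"turn": [0,0,0],"claw": -1},
    {"slide": [0,0,0],"turn": [0,0,0],"claw": -1},
  ],
)

```text
time: 34.62
position: [0.6266, 0.2159, 0.0689]
eef_rot: [0.027, 0.707, 0.027, -0.706]
wrist_force: [0.2, -1.7, 8.0]
width: 0.0128
```

Emit:
carry_out(
  commands=[
    {"slide": [0,0,0],"turn": [0,0,0],"claw": 0},
    {"slide": [0,0,0],"turn": [0,0,0],"claw": 0},
    {"slide": [0,0,0],"turn": [0,0,0],"claw": 0},
    {"slide": [0,0,2],"turn": [0,0,0],"claw": 0},
    {"slide": [0,0,4],"turn": [0,0,0],"claw": 0},
    {"slide": [0,0,4],"turn": [0,0,0],"claw": 0},
    {"slide": [-3,0,4],"turn": [0,0,0],"claw": 0},
    {"slide": [-3,0,0],"turn": [0,0,0],"claw": 0},
    {"slide": [0,0,0],"turn": [0,0,0],"claw": 0},
    {"slide": [0,0,0],"turn": [0,0,0],"claw": 0},
  ],
)

```text
time: 35.45
position: [0.5695, 0.2166, 0.2015]
eef_rot: [0.028, 0.707, 0.028, -0.706]
wrist_force: [0.8, 0.6, 0.5]
width: 0.043
```

```bash
python3 - <<'E'
from h import *
s=sensors.state();print(s['time'],s['position'],s['wrist_force'],s['width']);i=get_image('wrist');cv2.imwrite('pics/w29.png',i[:,:,::-1])
E
```

```text
35.45 [0.56951764 0.21661042 0.20152934] [0.75983623 0.57587789 0.50669223] 0.042972447150850135
```

View pics/w29.png

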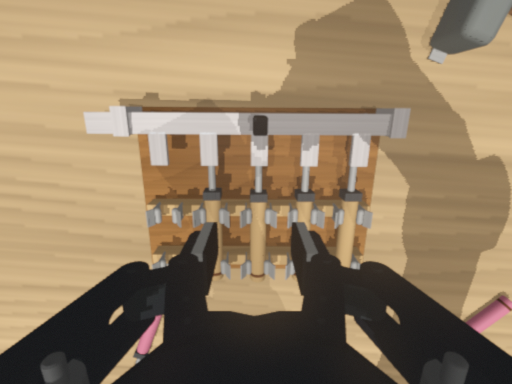

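Emit:
carry_out(
  commands=[
    {"slide": [0,-4,1],"turn": [0,0,0],"claw": 0},
    {"slide": [0,-4,1],"turn": [0,0,0],"claw": 0},
    {"slide": [0,-4,0],"turn": [0,0,0],"claw": 0},
    {"slide": [0,-4,0],"turn": [0,0,0],"claw": 0},
    {"slide": [0,-4,0],"turn": [0,0,0],"claw": 0},
    {"slide": [0,-4,0],"turn": [0,0,0],"claw": 0},
    {"slide": [0,-4,0],"turn": [0,0,0],"claw": 0},
    {"slide": [0,-4,0],"turn": [0,0,0],"claw": 0},
    {"slide": [0,-4,0],"turn": [0,0,0],"claw": 0},
    {"slide": [0,0,0],"turn": [0,0,0],"claw": 0},
  ],
)

```text
time: 36.33
position: [0.5701, -0.1542, 0.2197]
eef_rot: [-0.025, -0.706, -0.022, 0.707]
wrist_force: [-0.9, -1.0, -0.9]
width: 0.0429
```

```bash
python3 - <<'E'
from h import *
i=get_image('top');cv2.imwrite('pics/t30.png',i[:,:,::-1])
i=get_image('side');crop(i,120,190,280,315,5,'s30.png')
E
```

```text
(no output)
```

View pics/t30.png

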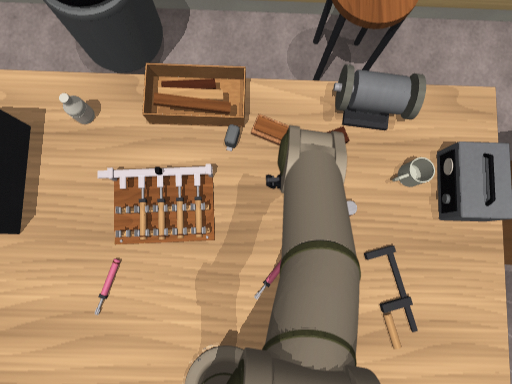

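View pics/s30.png

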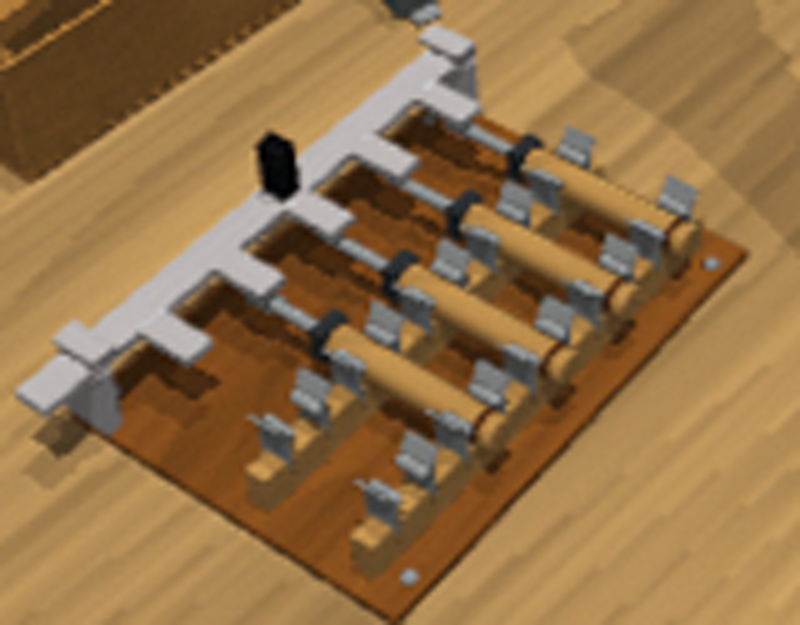

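All four gouges are seated with the teeth over the blades, no fifth gouge is visible, and the bystanders in view are in place. Handing in.

```bash
python3 -c "
from station import workorder
print(workorder.sign_off())"
```

```text
the job is handed in; nothing more can be done
None
```

The job is handed in at about 36 s: all four gouges on the bench are snapped in and the comb is locked over their blades. No verdict is reported.

- **Comb:** It started about 8 mm open. I slid it a further 19.4 mm to its stop, and at the end slid it back 27.5 mm. The side view shows the teeth over the blades.
- **Gouges:** They lie in clip places 1 to 4, blades towards the comb. Each was lowered in the grip until the clip pulled it down; readings between steps showed about 2.6 N push and about 12 N pull. Then I released it. A wrist picture put the handle centres within about 6 mm along and 3 mm across. Their height was judged from the gripper reading (about 42 mm) and the side view.
- **Bench:** No fifth gouge showed in any picture. The two pink look-alikes were not touched. The arm partly hid the jar, sander and offcut in the last top view; the top view before that showed them all where they started.
- **Disagreement:** The three cameras differed by about 4–5 mm in the rack's y. I took a value between them, and the tab's position at the comb's open stop agreed with it.

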